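Half-turn and stack the parts bins

ROBOT

A 6-joint arm with a two-finger parallel gripper is mounted at the origin on the work surface. World frame = base frame: x ahead of the robot, y to its left, z up, the work surface at z = 0. Lengths are in m, angles in rad, forces in N, time in s.
With the tool pointing down it reaches from about 0.225 to 0.875 m from the base axis. Payload 3.4 kg.
Tool frame: the origin (TCP) lies at the very end of the fingers, on their centre line; the grasp point (between the pads) lies 19 mm behind it (manip.hold_point_z is the distance from the TCP to the grasp point, in m); z points along the fingers, x is the direction in which the jaws open and shut, and the axes are right-handed (so a half turn about z gives the same grasp; the last joint's range is limited). The gripper opens to 85 mm and grips with 20 to 120 N. Pads are 22 mm wide; open, the fingers measure 114 mm over their backs; the gripper's body (76 mm by 85 mm) begins 54 mm behind the grasp point. The pads swing forward as they close: fully open they stand 13 mm farther back than shut.
Start: joints at [0.983, 0.276, 1.505, -0, 1.361, -0.121], TCP at [0.259, 0.514, 0.203] pointing down, gripper open.
Joint ranges: [-2.89, 2.89], [-0.75, 2.08], [0.22, 2.7], [-1.18, 4.32], [0.11, 2.71], [-2.7, 2.7]. Speed limits (rad/s): [2.57, 2.57, 3.14, 3.14, 3.14, 3.14].

INTERFACE

Orientations are given as a unit quaternion [w, x, y, z].
In Python, from rig import telemetry, cams, manip, finder gives the robot as it stands. The module is installed in compiled form; this text tells all that it offers.
- The arm moves only by the tool carry_out, never from a script. Its argument "rows" is a list that holds one entry, the list of rows, each a list of 5 numbers: the gripper's target within -1 to 1 (fully open at 1, half-way at 0, shut at -1), then the shift along the world's x, y, z in cm, then the turn about the world's z in rad. A call has 1 to 12 rows; each row shifts and turns the commanded pose from where the row before left it; what a row does not reach is not made up. A row lasts 1/10 s, in which the tool goes at most 50 mm and 8.59 degrees, less where a joint would pass 70% of its speed; a pose out of reach is approached as far as the arm can. A call with a gripper value outside its range is refused whole. The fingers move at their own pace and stop on an object; "force" is the grip in N (left out, the last holds). Time passes only in rows, so rows that do not move let the fingers close. It gives the time, the measured TCP pose, the force and the opening at its end, in the units of the state.
- telemetry.get_state(): the state, without advancing time (a new reading comes with each control period).
- cams.get_image(name): name is "scene" or "top"; returns a dict with "image" (400x640x3 uint8, red, green, blue), "camera_matrix" (3x3 intrinsics, pixels), "k1" (the pictures are not rectified: a ray, as slopes to the right and down, at radius r is drawn at 1 + k1 r^2 times it, then the intrinsics apply), "eye" and "attitude" of the camera in the world. Camera axes: x right, y down, z forward; pixel columns grow to the right and rows downward; lengths in m; the calibration is good to about 2 mm. A picture is of the moment at which its call begins. There is no depth.
- manip.sign_off(): hands the job in, once; it reports no verdict.
Trained networks look in a picture, given as the dict that the camera call returned (one of the last four; its "shot" number tells which), for a name from the list of things; names that differ only in an ending like _2 or _b are one class to them, and where a whole thing is asked for, a point or a joint stands for the part that bears it (a point fixed in the world has none). Each returns a list of dicts, best first, with "confidence" (0 to 1); they miss things now and then, are a little off and sometimes report something else, mostly with a low value. They report only what shows in the picture. A call takes as long as a camera call. They do not tell look-alikes from the thing itself.
- finder.boxes_of(picture, thing): "xy" ([column, row] in pixels, amid what is visible of it).
The state is a dict: "clock": time; "qpos": joint angles; "qd": joint speeds; "effort": joint torques, N m; "position": TCP position; "ee_rot": TCP orientation; "contact_force": force on the tool from outside, world axes, zero at the start; "moment": the same for the moment, N m; "width": finger opening in m.
Only numpy, scipy, OpenCV 4.12 (cv2) and the standard library are available. Lean on these libraries where they do the work, as an engineer would, in place of code of your own. Each camera call takes 0.05 s, during which the arm holds its last target.

TASK

Turn the bin on the turntable half round (push the turntable; its red pegs are there for that), so that this bin's front (black rim strip, white card) faces away from the robot, roughly square to the bench. Then lift the other bin by its handle and set it down gently on top, with its front towards the robot, so that it sits level on the ledges of the bin below instead of nesting into it. Keep the lower bin in its cradle with its contents inside, leave the tin, mallet, jar and stamp block where they are, and let go.

Things in the scene. Friction and masses are not known exactly. Their poses are not given: they have to be found in the camera images.
- lower: Yellow stack-nest bin, 150 mm long (x), 110 wide (y), 80 high, open top, about 0.4 kg; origin centre of underside. To 40 mm height a narrow foot, 108 x 92 mm; above it 150 x 110 mm, 4 mm walls (mouth 142 x 102 inside). Front is the -x end: black rim strip, white card. Stands loose in the turntable cradle, underside 26 mm above the table, front roughly towards the robot at the start.
- upper: Yellow bin of the same shape, axes and origin as lower, about 0.3 kg, empty, loose on the table, front (-x) roughly towards the robot. A black handle bar also crosses its mouth, along y: 14 mm wide in x, 98 long, 98 to 110 mm above the underside. Set on the lower bin the same way round it nests, 42 mm up; turned half round its lugs sit on the ledges, 66 mm up.
- upper_handle (a point): Middle of the upper bin's handle bar, 104 mm above its underside, over its centre. The bar runs along the bin's y; grip it across x.
- lower_ledge (a point): Top of one orange ledge post of the lower bin. Inside each end stand two, 16 mm wide, at its y = +36 and -12 mm, reaching from the end wall (x = 71 mm) in to x = 57 mm, tops 66 mm above its underside, 14 mm below the rim.
- upper_lug (a point): Underside of one orange lug of the upper bin. Outside each end of the foot are two, 16 mm wide, at its y = -36 and +12 mm, reaching out to x = 66 mm, from 0 to 20 mm height. In the lower bin's mouth they have about 5 mm play each way.
- lower_front (a point): Middle of the front rim of the lower bin: 75 mm from its centre along its -x, 80 mm above its underside.
- upper_front (a point): Middle of the front rim of the upper bin: 75 mm from its centre along its -x, 80 mm above its underside.
- turntable_base: Fixed steel foot of the turntable, radius 75 mm; origin on the table under the turning axis. It does not turn: its yaw is the turntable's at the start. On it a wooden disc, radius 112 mm, top at 26 mm, turns freely either way (under 3 N at a peg) and stays where left; a cradle of 8 mm high strips round the lower bin's foot turns that bin with it.
- peg_left (a point): Top centre of a red upright peg on the turntable, 16 mm in diameter, rising from 26 to 86 mm above the table, 95 mm from the axis, on the +y side of the lower bin (32 mm clear of its wall). It goes round with the turntable.
- peg_right (a point): The same kind of peg on the opposite (-y) side of the lower bin, 95 mm from the axis.
- bench (a point): Reference point on the table top, 550 mm straight ahead of the robot's base axis: its x points straight ahead of the robot to the far side of the bench, y to its left, z up.
- burnisher: Dark wood block 62 x 22 x 18 mm lying loose in the lower bin; stays there. Origin under its centre.
- stamp_roll: Brass cylinder 28 mm in diameter, 24 mm high, standing loose in the lower bin; stays there. Origin under its centre.
- tin: Steel rivet tin with a green lid, 54 mm in diameter, 42 mm high, between the turntable and the upper bin on the robot's side; leave it. Origin under its centre.
- mallet: White-headed mallet (head 75 x 60 mm, 60 mm high, light wood handle reaching 215 mm from the head), lying at the far side; leave it. Origin under its head.
- jar: Jar 64 mm in diameter, 85 mm high, towards the far side; leave it. Origin under its centre.
- stamp_block: Wooden block 70 x 140 x 45 mm with upright metal stamps up to 95 mm high, towards the far side; leave it. Origin under its centre.
Mind the look-alikes: they are no part of the job. Leave any purple look-alike of the upper alone.

How it is judged:
On the way:
1. the lower bin has been turned half round on the turntable, its front away from the robot, while the upper bin still stands on the table (angle between the x axis of lower and the x axis of bench, either way round below 0.45 rad and x of lower_front in the frame of turntable_base above 0.02 m and height (world z) of upper below 0.02 m), for 0.2 s.
At the end, for the whole second after the job is handed in: Lower bin in the cradle (within 15 mm of the axis, upright), front away from the robot within 0.45 rad; upper bin on its ledges, 62-71 mm above it, level within 0.06 rad, centred within 15 mm, front opposite; both at rest; burnisher and brass roll inside the lower bin (angle between the x axis of lower and the x axis of bench, either way round below 0.45 rad and x of lower_front in the frame of turntable_base above 0.02 m and x of upper_front in the frame of lower above 0.055 m and z of upper in the frame of lower between 0.062 and 0.071 m and horizontal distance between upper and lower below 0.015 m and angle between upper's own z axis and vertical below 0.06 rad and angle between lower's own z axis and vertical below 0.05 rad and horizontal distance between lower and turntable_base below 0.015 m and height (world z) of lower below 0.032 m and linear speed of each of upper, lower below 0.02 m/s and distance between each of burnisher, stamp_roll and lower below 0.085 m and z of each of burnisher, stamp_roll in the frame of lower below 0.04 m); the robot touches nothing.
It fails at once if the lower bin is lifted out of its cradle (height (world z) of lower above 0.045 m).
It fails at once if a bystander (tin, mallet, jar or stamp block) is moved more than 30 mm (distance of any of tin, mallet, jar, stamp_block from where it was at the start of the episode above 0.03 m).
It fails at once if the upper bin hits the lower bin hard (over 60 N) (contact force between upper and lower above 60 N).
It also fails if it takes over 67 s, if anything falls off the work surface, if the arm or the gripper's body presses on something with over 40 N, if the wrist force passes 120 N, or if a joint passes its speed limit or range.

## Working session

There is one attempt and no reset: what is moved stays moved. The work goes in short steps, Python scripts to look and compute and a tool call to move; the robot and the scene stay as the last step left them, time stands still between calls to the robot, and variables do not carry over. Pictures are saved under pics/ and viewed, and the job is handed in when it is done.

Besides the shell and the picture viewer there is one more tool, called after "Emit:" by a JSON object that holds its "op" and its "data", one argument or row to a line. carry_out: Moves the arm, as the interface text tells. Its arguments: {"type":"object","properties":{"rows":{"type":"array","items":{"type":"array","items":{"type":"array","items":{"type":"number"}}}},"force":{"type":"number"}},"required":["rows"]}

```bash
mkdir -p pics; cat > h.py <<'E'
import numpy as np, cv2
from rig import telemetry, cams, manip, finder
from scipy.spatial.transform import Rotation as R
def shot(n,f=None):
    p=cams.get_image(n)
    if f: cv2.imwrite('pics/'+f,p['image'][:,:,::-1])
    return p
def rot(p):
    a=np.array(p['attitude'],float)
    if a.shape==(3,3): return a
    w,x,y,z=a.ravel(); return R.from_quat([x,y,z,w]).as_matrix()
def ray(p,uv):
    K=np.array(p['camera_matrix'],float)
    d=np.array([(uv[0]-K[0,2])/K[0,0],(uv[1]-K[1,2])/K[1,1]]); s=d.copy()
    for _ in range(20): s=d/(1+p['k1']*(s@s))
    v=rot(p)@np.array([s[0],s[1],1.]); return np.array(p['eye'],float),v/np.linalg.norm(v)
def atz(p,uv,z):
    e,v=ray(p,uv); return e+v*(z-e[2])/v[2]
def tri(obs):
    A=np.zeros((3,3));b=np.zeros(3);L=[]
    for p,uv in obs:
        e,v=ray(p,uv);M=np.eye(3)-np.outer(v,v);A+=M;b+=M@e;L.append((e,v))
    x=np.linalg.solve(A,b)
    return x,[float(np.linalg.norm(np.cross(x-e,v))) for e,v in L]
def proj(p,X):
    c=rot(p).T@(np.array(X)-np.array(p['eye'],float)); s=c[:2]/c[2]; s=s*(1+p['k1']*(s@s))
    K=np.array(p['camera_matrix'],float); return K[0,0]*s[0]+K[0,2],K[1,1]*s[1]+K[1,2]
E
python3 - <<'E'
from h import *
a=shot('scene','s0.png');b=shot('top','t0.png')
for p in(a,b): print(p['eye'],p['attitude'],p['camera_matrix'],p['k1'])
for n in ['lower','upper','upper_handle','lower_front','upper_front','peg_left','peg_right','turntable_base','tin','mallet','jar','stamp_block','lower_ledge','upper_lug','burnisher','stamp_roll']:
    for q,p in(('s',a),('t',b)):
        print(n,q,[(np.round(d['xy'],1).tolist(),round(d['confidence'],2)) for d in finder.boxes_of(p,n)])
s=telemetry.get_state();print(s)
E
```

```text
[1.35058692 0.44534711 0.80285004] [-0.22640057  0.43794983  0.78316275 -0.37894437] [[388.1554236    0.         318.32120903]
 [  0.         388.1554236  198.31683316]
 [  0.           0.           1.        ]] -0.034528576945658855
[ 0.27020156 -0.01604721  1.29447302] [-0.07715632  0.72303392 -0.68229412  0.07578642] [[495.7939846    0.         320.86276313]
 [  0.         495.7939846  200.52399146]
 [  0.           0.           1.        ]] -0.1053326641089127
lower s [([375.9, 210.9], 0.74)]
lower t [([304.4, 260.7], 0.34)]
upper s [([278.3, 193.6], 0.92), ([216.8, 180.7], 0.71), ([319.6, 161.2], 0.7)]
upper t [([384.6, 296.7], 0.88), ([470.2, 192.6], 0.86), ([383.6, 198.5], 0.68)]
upper_handle s [([313.3, 158.3], 0.98), ([216.0, 178.4], 0.81), ([279.5, 196.0], 0.61), ([377.4, 215.2], 0.31)]
upper_handle t [([384.2, 196.0], 0.92), ([469.2, 194.2], 0.84), ([386.9, 296.9], 0.74)]
lower_front s [([377.8, 209.7], 0.57)]
lower_front t [([262.2, 206.8], 0.89), ([183.4, 144.7], 0.4)]
upper_front s [([217.8, 178.1], 0.86), ([274.8, 195.4], 0.76), ([367.2, 239.1], 0.27)]
upper_front t [(
[... 1028 characters left out ...]
0.5)]
stamp_roll s []
stamp_roll t []
{'clock': 1.7, 'qpos': array([ 9.83027558e-01,  2.75887471e-01,  1.50488232e+00, -2.72615291e-05,
        1.36069594e+00, -1.20992285e-01]), 'qd': array([-0.0009087 ,  0.00051335,  0.00030789,  0.0014179 ,  0.00301373,
       -0.00138148]), 'effort': array([ 1.03024395e-03, -4.16653848e+01, -2.46092516e+01, -1.41004912e-05,
        2.46622194e-04,  1.14008685e-06]), 'position': array([0.25879078, 0.51352055, 0.20314222]), 'ee_rot': array([-1.44027864e-05,  8.51470748e-01,  5.24402098e-01,  6.32288325e-05]), 'contact_force': array([-0.15150732, -0.60996374,  0.10271396]), 'moment': array([0.02382908, 0.03901553, 0.01753221]), 'width': 0.08592218232181867}
```

```bash
python3 - <<'E'
import cv2
a=cv2.imread('pics/s0.png');b=cv2.imread('pics/t0.png')
cv2.imwrite('pics/s0c.png',cv2.resize(a[130:330,150:470],None,fx=2.5,fy=2.5,interpolation=cv2.INTER_CUBIC))
cv2.imwrite('pics/t0c.png',cv2.resize(b[100:340,160:480],None,fx=2.5,fy=2.5,interpolation=cv2.INTER_CUBIC))
E
```

```text
(no output)
```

View pics/s0c.png

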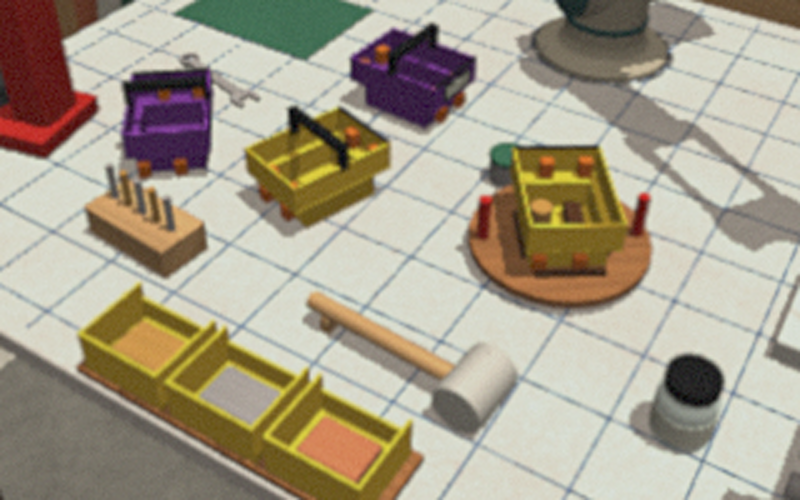

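View pics/t0c.png

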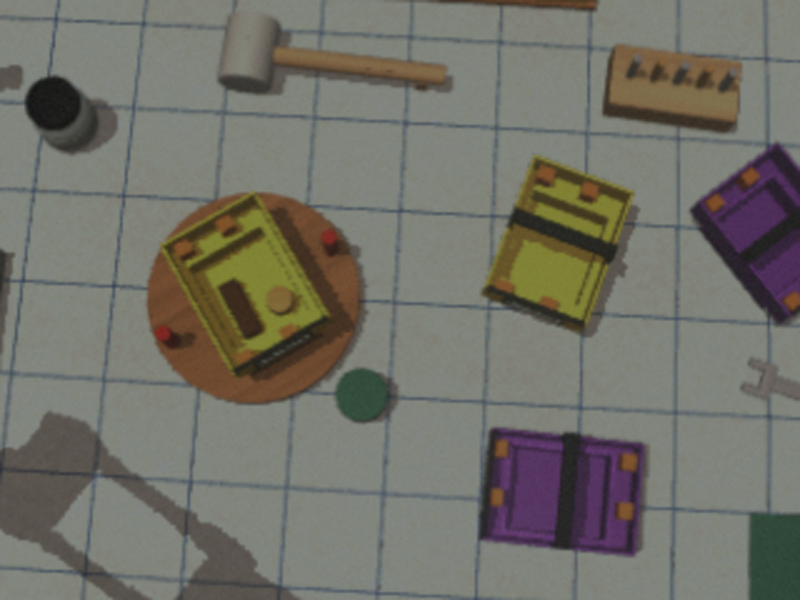

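```bash
python3 - <<'E'
import cv2
a=cv2.imread('pics/s0.png');b=cv2.imread('pics/t0.png')
def c(im,x,y,w,h,f,n): cv2.imwrite('pics/'+n,cv2.resize(im[y:y+h,x:x+w],None,fx=f,fy=f,interpolation=cv2.INTER_CUBIC))
c(a,240,160,80,60,10,'su.png');c(a,330,180,90,67,8,'sl.png')
c(b,345,155,80,60,10,'tu.png');c(b,215,170,100,75,8,'tl.png')
E
```

```text
(no output)
```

View pics/su.png

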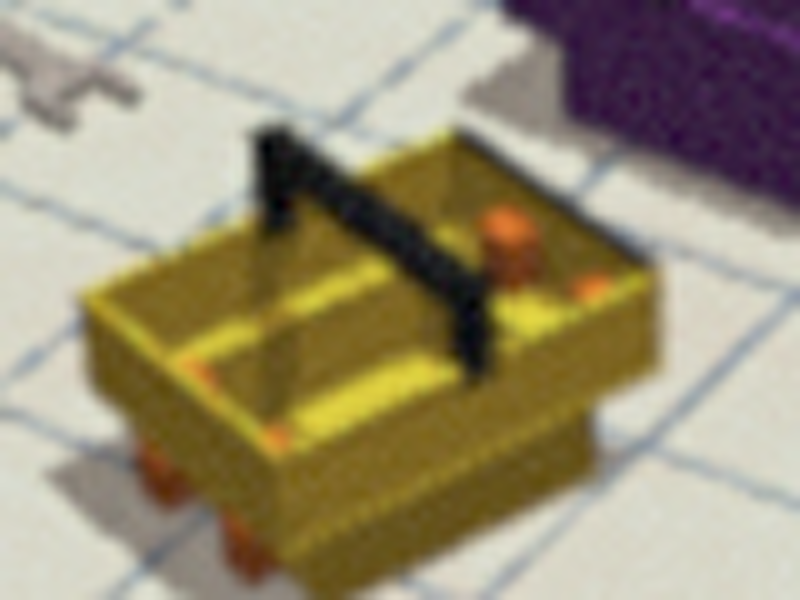

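View pics/sl.png

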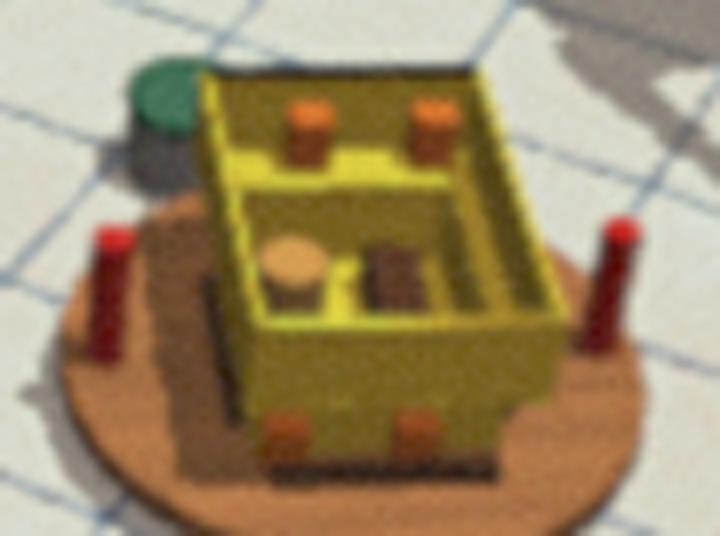

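View pics/tu.png

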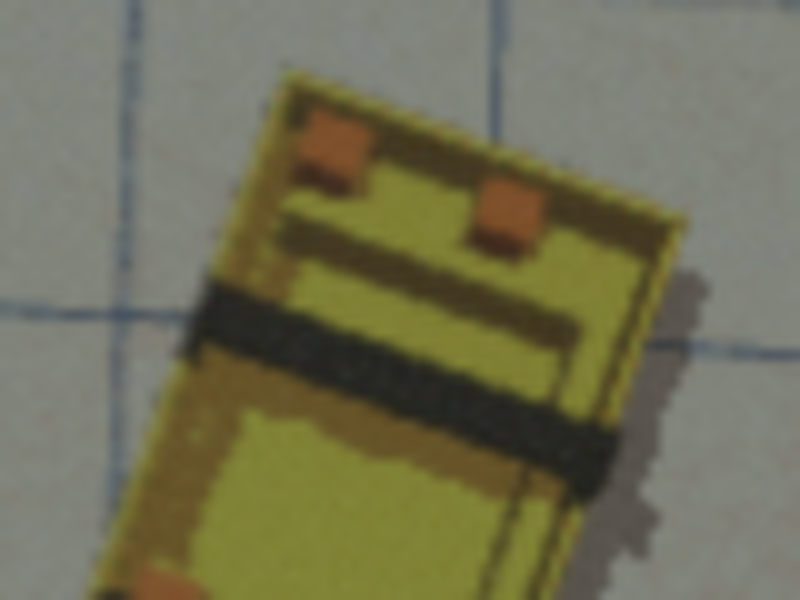

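View pics/tl.png

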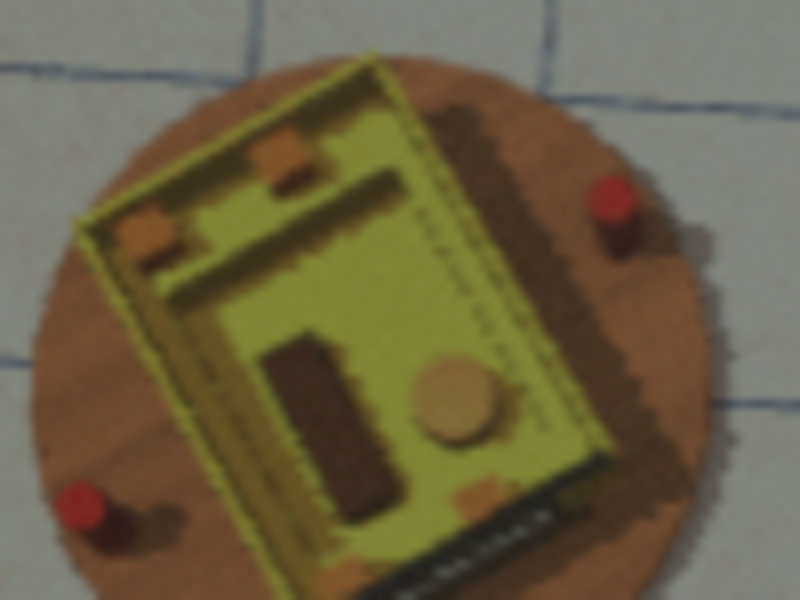

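```bash
cat > m.py <<'E'
from h import *
import pickle
a=shot('scene');b=shot('top');pickle.dump((a,b),open('ab.pkl','wb'))
su=lambda x,y:(a,(x/10+240,y/10+160)); tu=lambda x,y:(b,(x/10+345,y/10+155))
sl=lambda x,y:(a,(x/8+330,y/8+180)); tl=lambda x,y:(b,(x/8+215,y/8+170))
T=lambda n,*o:(print(n,np.round(tri(o)[0],4),np.round(tri(o)[1],4)),tri(o)[0])[1]
pr=T('pegR',sl(115,237),tl(613,197)); pl=T('pegL',sl(622,230),tl(83,505))
c=(pr+pl)/2;d=pl-pr;print('centre',c,'dist',np.linalg.norm(d),'yaw',np.arctan2(d[1],d[0])-np.pi/2)
for n,(q,z) in {'pr':(tl(613,197),.086),'pl':(tl(83,505),.086)}.items(): print(n,atz(b,q[1],z))
T('handle',su(377,220),tu(405,383))
h1=atz(b,tu(205,310)[1],.11);h2=atz(b,tu(605,455)[1],.11);d=h1-h2
print('h',h1,h2,(h1+h2)/2,'len',np.linalg.norm(d),'yaw',np.arctan2(d[1],d[0])-np.pi/2)
# rim
T('u far -y corner',su(82,298),tu(685,220)); T('u far +y corner',su(280,455),tu(290,70)); 
q1=atz(b,tu(290,70)[1],.08);q2=atz(b,tu(685,220)[1],.08);d=q1-q2;print('uyaw rim',np.linalg.norm(d),np.arctan2(d[1],d[0])-np.pi/2, (q1+q2)/2)
T('l far +y corner',sl(565,325),tl(80,222));T('l far -y',sl(250,325),tl(375,55))
for n in['tin']:
  print(n,atz(b,(303,256),.042))
E
python3 m.py
```

```text
pegR [0.5469 0.0699 0.083 ] [0.0018 0.0018]
pegL [0.4402 0.227  0.0816] [0.0015 0.0015]
centre [0.49352386 0.14842684 0.0822889 ] dist 0.18993913558104217 yaw 0.5963186965955529
pr [0.546915   0.06796286 0.086     ]
pl [0.44004862 0.22465589 0.086     ]
handle [ 0.5588 -0.1621  0.1012] [0.0032 0.0032]
h [ 0.57385004 -0.11391367  0.11      ] [ 0.54301695 -0.213645    0.11      ] [ 0.5584335  -0.16377934  0.11      ] len 0.10438878372289608 yaw -0.2998405610334234
u far -y corner [ 0.6129 -0.2372  0.0744] [0.002 0.002]
u far +y corner [ 0.6459 -0.1345  0.0775] [0.0017 0.0017]
uyaw rim 0.10752560059591014 -0.31823482510046386 [ 0.62926896 -0.18686051  0.08      ]
l far +y corner [0.5253 0.2337 0.1005] [0.0024 0.0024]
l far -y [0.5844 0.1438 0.1018] [0.0004 0.0004]
tin [0.399792   0.03123744 0.042     ]
```

Emit:
{"op": "carry_out", "data": {
  "rows": [
    [[-0.2,2.4,-3.72,0,-0.042],[-0.2,2.4,-3.72,0,-0.042],[-0.2,2.4,-3.72,0,-0.042],[-0.2,2.4,-3.72,0,-0.042],[-0.2,2.4,-3.72,0,-0.042],[-0.2,2.4,-3.72,0,-0.042],[-0.2,2.4,-3.72,0,-0.042],[-0.2,2.4,-3.72,0,-0.042],[-0.2,2.4,-3.72,0,-0.042],[-0.2,2.4,-3.72,0,-0.042],[-0.2,2.4,-3.72,0,-0.042],[-0.2,2.4,-3.72,0,-0.042]]
  ],
  "force": 30
}}

```text
clock: 3.0
position: [0.5476, 0.0654, 0.2033]
ee_rot: [-0.0, 0.956, 0.295, 0.0]
contact_force: [0.3, -0.1, -0.1]
width: 0.0341
```

Emit:
{"op": "carry_out", "data": {
  "rows": [
    [[-0.2,0,0,0,0],[-0.2,0,0,-3,0],[-0.2,0,0,-3,0],[-0.2,0,0,-3,0],[-0.2,0,0,-2,0],[-0.2,0,0,0,0]]
  ]
}}

```text
clock: 3.6
position: [0.5437, 0.0677, 0.0903]
ee_rot: [-0.001, 0.955, 0.296, -0.003]
contact_force: [0.0, 1.3, 0.0]
width: 0.0341
```

```bash
python3 - <<'E'
from h import *
s=telemetry.get_state();print(s['position'],s['contact_force'],s['ee_rot'])
a=shot('scene');b=shot('top')
s=telemetry.get_state();print(s['position'],s['contact_force'],s['clock'])
c=cv2.resize(a['image'][150:260,310:430,::-1],None,fx=5,fy=5,interpolation=cv2.INTER_CUBIC);cv2.imwrite('pics/s1.png',c)
c=cv2.resize(b['image'][150:270,210:330,::-1],None,fx=5,fy=5,interpolation=cv2.INTER_CUBIC);cv2.imwrite('pics/t1.png',c)
E
```

```text
[0.54372854 0.06774838 0.09034384] [0.00789381 1.27872615 0.04681159] [-0.00121346  0.95524744  0.29578733 -0.00327348]
[0.54679163 0.06761918 0.09346374] [ 0.66409864 -0.02232066  0.46023408] 3.7
```

View pics/s1.png

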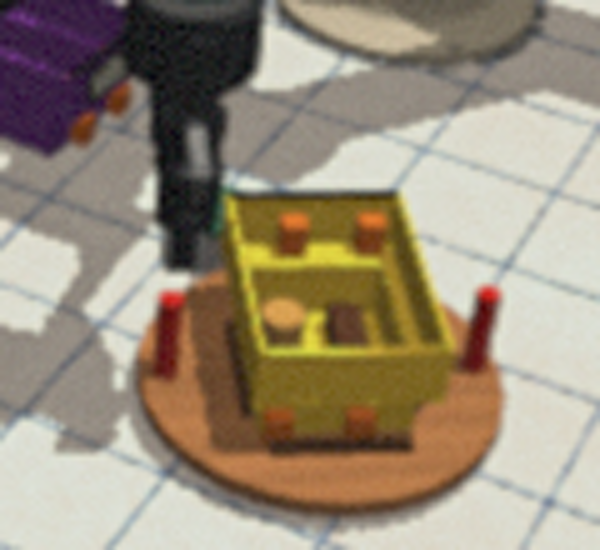

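View pics/t1.png

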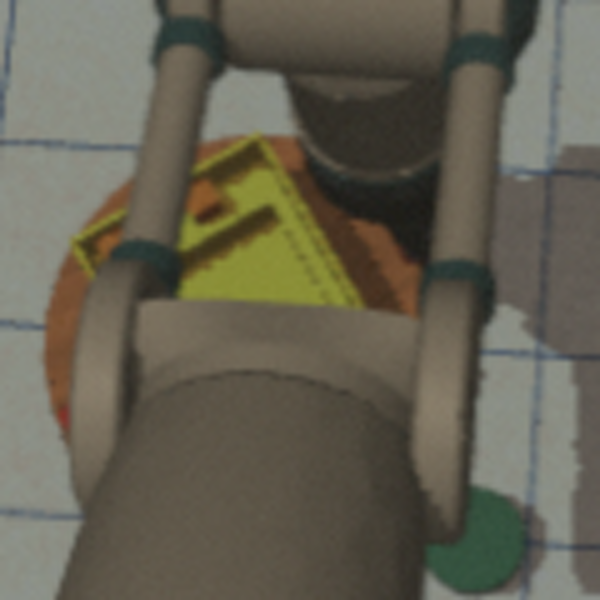

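```bash
python3 - <<'E'
import pickle
from h import *
a,b=pickle.load(open('ab.pkl','rb'))
for X in ([.547,.0676,.0935],[.547,.069,.086],[.547,.069,.026]):
  u=proj(a,X);print(X,u,((u[0]-310)*5,(u[1]-150)*5))
E
```

```text
[0.547, 0.0676, 0.0935] (np.float64(343.275493981949), np.float64(206.52888074436382)) (np.float64(166.37746990974506), np.float64(282.6444037218191))
[0.547, 0.069, 0.086] (np.float64(343.5383451829289), np.float64(208.68239170434634)) (np.float64(167.6917259146444), np.float64(293.4119585217317))
[0.547, 0.069, 0.026] (np.float64(342.29943917714064), np.float64(224.0548771621219)) (np.float64(161.4971958857032), np.float64(370.2743858106095))
```

```bash
python3 - <<'E'
import pickle
from h import *
a,b=pickle.load(open('ab.pkl','rb'))
for s in (-.031,-.017,.017,.031):
 for w in (-.011,.011):
  X=np.array([.547+.825*s-.565*w,.0676+.565*s+.825*w,.0935+.006])
  u=proj(a,X);print(s,w,np.round(((u[0]-310)*5,(u[1]-150)*5)))
a=shot('scene')
c=cv2.resize(a['image'][170:230,320:380,::-1],None,fx=10,fy=10,interpolation=cv2.INTER_CUBIC);cv2.imwrite('pics/s2.png',c)
E
```

```text
-0.031 -0.011 [143. 242.]
-0.031 0.011 [180. 242.]
-0.017 -0.011 [145. 257.]
-0.017 0.011 [182. 256.]
0.017 -0.011 [151. 293.]
0.017 0.011 [189. 293.]
0.031 -0.011 [154. 309.]
0.031 0.011 [192. 308.]
```

View pics/s2.png

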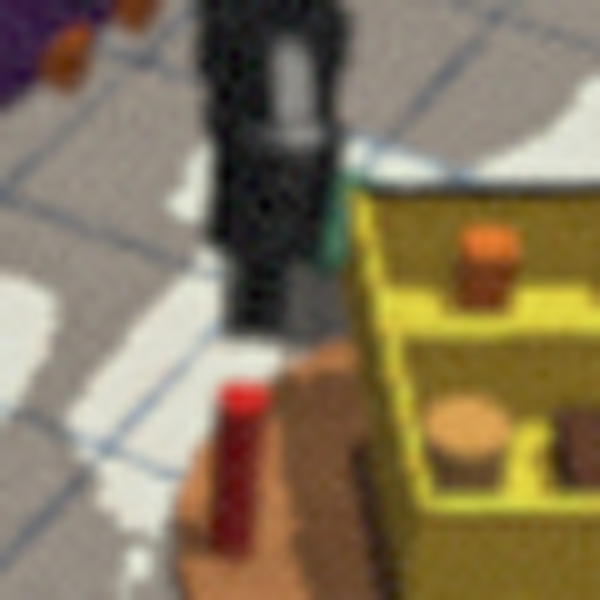

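Emit:
{"op": "carry_out", "data": {
  "rows": [
    [[1,0,0,0,0],[1,0,0,0,0],[1,0,0,0,0],[1,0,0,0,0]]
  ]
}}

```text
clock: 4.15
position: [0.547, 0.0671, 0.0936]
ee_rot: [0.0, 0.955, 0.296, 0.0]
contact_force: [-0.3, -0.1, 0.2]
width: 0.085
```

```bash
python3 - <<'E'
from h import *
a=shot('scene')
s=telemetry.get_state();print(s['position'],s['qpos'],s['width'],s['clock'])
im=a['image'][:,:,::-1].copy()
c=cv2.resize(im[120:240,300:420],None,fx=5,fy=5,interpolation=cv2.INTER_CUBIC)
for z in np.arange(.09,.3,.02):
  u=proj(a,[*s['position'][:2],z]);cv2.circle(c,(int((u[0]-299.5)*5),int((u[1]-119.5)*5)),3,(255,0,255),-1)
cv2.imwrite('pics/s3.png',c)
E
```

```text
[0.54693269 0.06712071 0.09347857] [-4.21958784e-03  3.23921893e-01  1.72555545e+00  8.01871738e-05
  1.09142683e+00 -6.04237431e-01] 0.08532832421111132 4.2
```

View pics/s3.png

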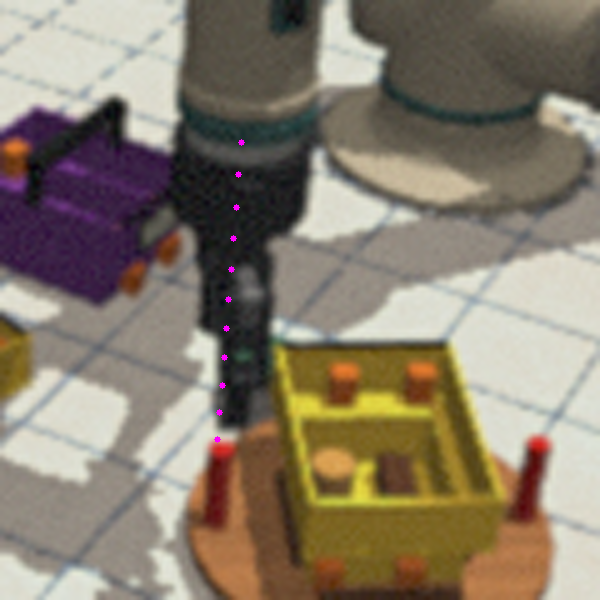

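Emit:
{"op": "carry_out", "data": {
  "rows": [
    [[-1,0,0,3,0],[-1,0,0,0,0],[-1,0,0,0,0],[-1,0,0,0,0],[-1,0,0,0,0],[-1,0,0,0,0]]
  ]
}}

```text
clock: 4.8
position: [0.5463, 0.0671, 0.1223]
ee_rot: [-0.0, 0.955, 0.296, -0.001]
contact_force: [-0.4, 0.2, -0.2]
width: 0.0002
```

```bash
python3 - <<'E'
from h import *
a=shot('scene');b=shot('top')
s=telemetry.get_state();print(s['position'],s['qpos'],s['width'],s['clock'])
im=a['image'][:,:,::-1].copy()
c=cv2.resize(im[120:240,300:420],None,fx=5,fy=5,interpolation=cv2.INTER_CUBIC)
for z in np.arange(s['position'][2],.3,.02):
  u=proj(a,[*s['position'][:2],z]);cv2.circle(c,(int((u[0]-299.5)*5),int((u[1]-119.5)*5)),3,(255,0,255),-1)
cv2.imwrite('pics/s4.png',c)
cv2.imwrite('pics/t4.png',b['image'][:,:,::-1])
E
```

```text
[0.54651773 0.0671087  0.12261566] [-4.21377073e-03  2.97556312e-01  1.68397017e+00  3.05444209e-05
  1.16095447e+00 -6.04231974e-01] 3.1763899744702904e-05 4.9
```

View pics/s4.png

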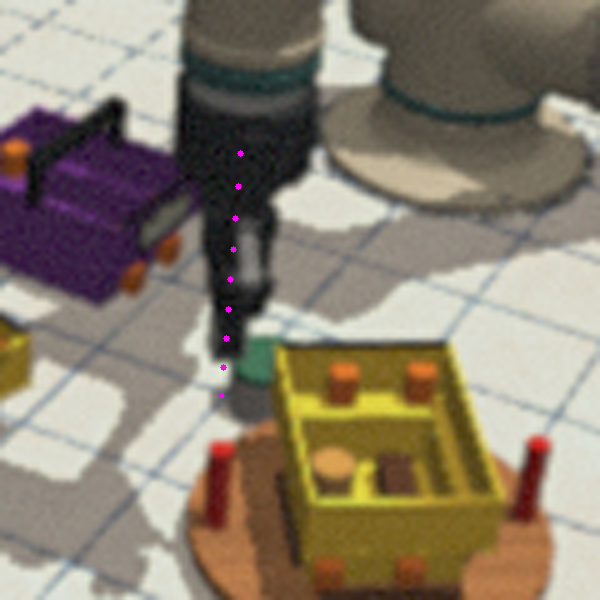

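View pics/t4.png

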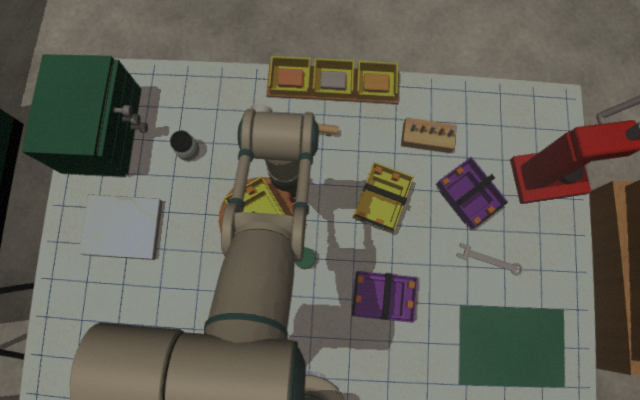

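View pics/t0.png

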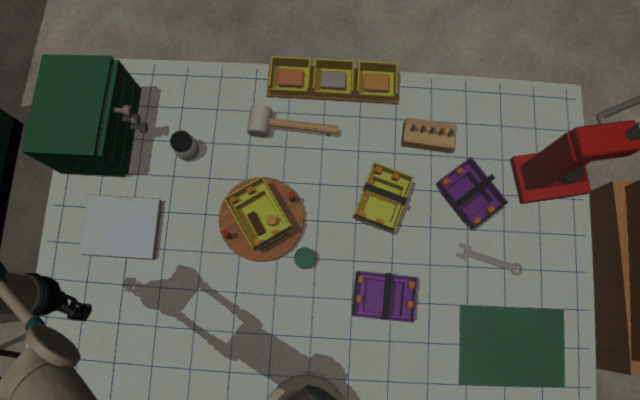

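View pics/s0.png

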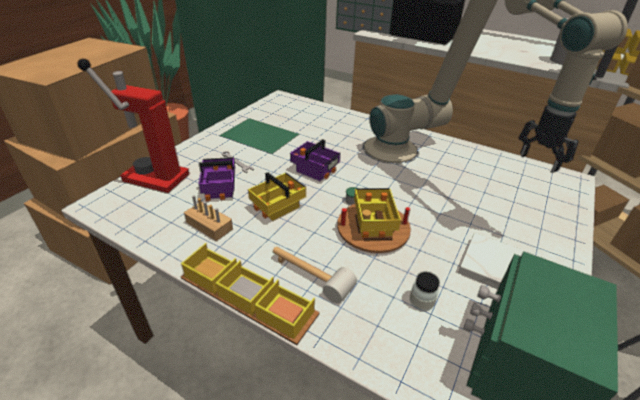

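```bash
python3 - <<'E'
import pickle
from h import *
a,b=pickle.load(open('ab.pkl','rb'))
for p in(a,b):
  for z in (.203,.222,.276): print(proj(p,[.2588,.5135,z]))
  print('base',proj(p,[0,0,0.0]))
E
```

```text
(np.float64(532.0023544485064), np.float64(175.68570161369183))
(np.float64(534.3879027640293), np.float64(170.08778354387385))
(np.float64(541.424749400863), np.float64(153.52464193084057))
base (np.float64(389.80157240335757), np.float64(148.3162376794154))
(np.float64(80.50778000751555), np.float64(297.54652402992065))
(np.float64(76.52628784299228), np.float64(297.2995634606865))
(np.float64(64.476585962549), np.float64(296.5393422197175))
base (np.float64(305.930136411089), np.float64(418.0803304103912))
```

```bash
python3 - <<'E'
import cv2,numpy as np
a=cv2.imread('pics/s0.png');b=cv2.imread('pics/t0.png')
def c(im,x,y,w,h,f): return cv2.resize(im[y:y+h,x:x+w],None,fx=f,fy=f,interpolation=cv2.INTER_CUBIC)
k=np.hstack([c(a,505,110,80,80,5),c(b,30,260,80,80,5)])
k=cv2.convertScaleAbs(k,alpha=1.8,beta=20);cv2.imwrite('pics/g0.png',k)
E
```

```text
(no output)
```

View pics/g0.png

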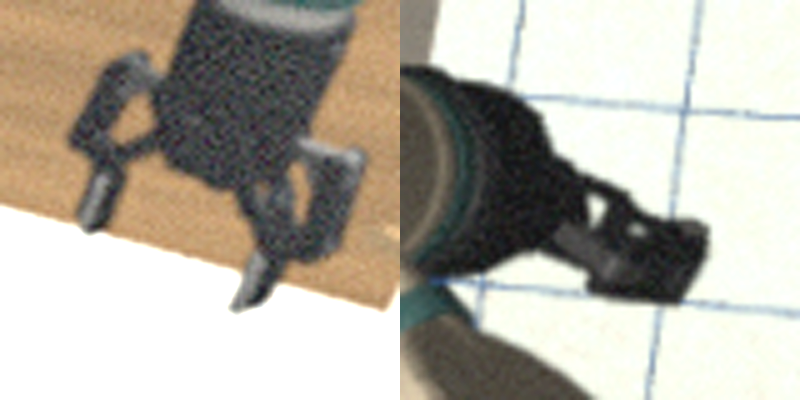

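```bash
python3 - <<'E'
import pickle
from h import *
a,b=pickle.load(open('ab.pkl','rb'))
for t in [(91,306),(86,320),(88.5,313)]:
  print(tri([(a,(523.4,156)),(b,t)]))
t=np.array([.449,.892]);P=np.array([.2588,.5135])
print(P-t*.0425,P-t*.057)
# scene-only: where on plane z=.216 the tips
for z in (.203,.216,.235):
  q1=atz(a,(523.4,156),z);q2=atz(a,(553,171.6),z);print(z,q1,q2,(q1+q2)/2,np.linalg.norm(q1-q2),np.arctan2(*(q2-q1)[1::-1]))
E
```

```text
(array([0.24274867, 0.47096462, 0.24483406]), [0.0033713914904550694, 0.003371391490455222])
(array([0.21331629, 0.47705413, 0.23314942]), [0.0026603822446786838, 0.0026603822446788026])
(array([0.22806861, 0.47400343, 0.23898483]), [0.0003704595953608824, 0.00037045959536078873])
[0.2397175 0.47559  ] [0.233207 0.462656]
0.203 [0.15602837 0.47619074 0.203     ] [0.20084152 0.5641419  0.203     ] [0.17843494 0.52016632 0.203     ] 0.09870980281233403 1.0995592860948828
0.216 [0.18191694 0.47552229 0.216     ] [0.22575889 0.56156737 0.216     ] [0.20383792 0.51854483 0.216     ] 0.09657055575443657 1.0995592860948822
0.235 [0.21975408 0.47454533 0.235     ] [0.2621766  0.55780459 0.235     ] [0.24096534 0.51617496 0.235     ] 0.0934439639005865 1.0995592860948822
```

Emit:
{"op": "carry_out", "data": {
  "rows": [
    [[0,0,0.1,0,0],[0,0,0,0,0],[0,0,0,0,0],[0,0,0,-2,0],[0,0,0,-2,0],[0,0,0,-2,0],[0,0,0,-1,0],[0,0,0,-1,0],[-0.4,0,0,0,0],[-0.4,0,0,0,0],[-0.4,0,0,0,0]]
  ]
}}

```text
clock: 6.0
position: [0.5476, 0.0681, 0.044]
ee_rot: [0.0, 0.955, 0.296, 0.001]
contact_force: [-0.2, -0.0, 0.2]
width: 0.0256
```

```bash
python3 - <<'E'
from h import *
a=shot('scene')
s=telemetry.get_state();print(s['position'],s['contact_force'],s['width'],s['clock'])
c=cv2.resize(a['image'][150:250,310:430,::-1],None,fx=5,fy=5,interpolation=cv2.INTER_CUBIC)
cv2.imwrite('pics/s5.png',c)
E
```

```text
[0.54755866 0.06810752 0.04397733] [-0.10301671  0.00393819  0.56797141] 0.02564493058507916 6.05
```

View pics/s5.png

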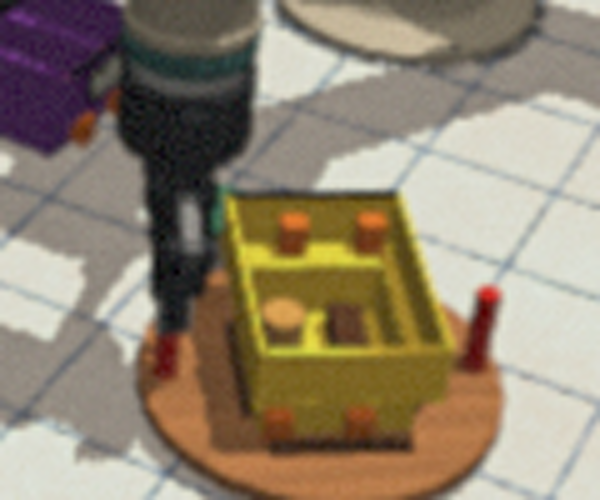

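```bash
python3 - <<'E'
import numpy as np
c=np.array([.4935,.1475]);th=-.978
P=np.array([.5470,.0672+.0005])
acc=P*100
for k in range(1,28):
  t=-.978+.1*k
  Q=(c+.0955*np.array([np.cos(t),np.sin(t)]))*100
  d=np.round(Q-acc,2);acc=acc+d
  print(k,[-.4,d[0].item(),d[1].item(),0,.09],np.round(acc,2))
E
```

```text
1 [-0.4, 0.75, 0.63, 0, 0.09] [55.45  7.4 ]
2 [-0.4, 0.7, 0.65, 0, 0.09] [56.15  8.05]
3 [-0.4, 0.64, 0.71, 0, 0.09] [56.79  8.76]
4 [-0.4, 0.56, 0.77, 0, 0.09] [57.35  9.53]
5 [-0.4, 0.48, 0.83, 0, 0.09] [57.83 10.36]
6 [-0.4, 0.4, 0.87, 0, 0.09] [58.23 11.23]
7 [-0.4, 0.3, 0.9, 0, 0.09] [58.53 12.13]
8 [-0.4, 0.22, 0.93, 0, 0.09] [58.75 13.06]
9 [-0.4, 0.12, 0.95, 0, 0.09] [58.87 14.01]
10 [-0.4, 0.03, 0.95, 0, 0.09] [58.9  14.96]
11 [-0.4, -0.07, 0.95, 0, 0.09] [58.83 15.91]
12 [-0.4, -0.16, 0.94, 0, 0.09] [58.67 16.85]
13 [-0.4, -0.26, 0.92, 0, 0.09] [58.41 17.77]
14 [-0.4, -0.35, 0.89, 0, 0.09] [58.06 18.66]
15 [-0.4, -0.43, 0.85, 0, 0.09] [57.63 19.51]
16 [-0.4, -0.52, 0.8, 0, 0.09] [57.11 20.31]
17 [-0.4, -0.59, 0.75, 0, 0.09] [56.52 21.06]
18 [-0.4, -0.67, 0.69, 0, 0.09] [55.85 21.75]
19 [-0.4, -0.73, 0.61, 0, 0.09] [55.12 22.36]
20 [-0.4, -0.79, 0.54, 0, 0.09] [54.33 22.9 ]
21 [-0.4, -0.84, 0.45, 0, 0.09] [53.49 23.35]
22 [-0.4, -0.88, 0.37, 0, 0.09] [52.61 23.72]
23 [-0.4, -0.91, 0.29, 0, 0.09] [51.7  24.01]
24 [-0.4, -0.93, 0.18, 0, 0.09] [50.77 24.19]
25 [-0.4, -0.95, 0.1, 0, 0.09] [49.82 24.29]
26 [-0.4, -0.96, -0.0, 0, 0.09] [48.86 24.29]
27 [-0.4, -0.95, -0.1, 0, 0.09] [47.91 24.19]
```

Emit:
{"op": "carry_out", "data": {
  "rows": [
    [[-0.4,0.75,0.63,0,0.09],[-0.4,0.7,0.65,0,0.09],[-0.4,0.64,0.71,0,0.09],[-0.4,0.56,0.77,0,0.09],[-0.4,0.48,0.83,0,0.09],[-0.4,0.4,0.87,0,0.09],[-0.4,0.3,0.9,0,0.09],[-0.4,0.22,0.93,0,0.09],[-0.4,0.12,0.95,0,0.09],[-0.4,0,0,0,0]]
  ]
}}

```text
clock: 7.05
position: [0.5892, 0.1414, 0.0438]
ee_rot: [0.0, 0.761, 0.648, 0.001]
contact_force: [-0.2, -0.5, 0.4]
width: 0.0257
```

```bash
python3 - <<'E'
from h import *
a=shot('scene')
s=telemetry.get_state();print(s['position'],s['contact_force'],s['width'],s['clock'],s['qpos'])
c=cv2.resize(a['image'][150:250,310:430,::-1],None,fx=5,fy=5,interpolation=cv2.INTER_CUBIC)
cv2.imwrite('pics/s6.png',c)
E
```

```text
[0.58878852 0.14087176 0.04363447] [ 0.40915285 -0.32327754 -0.32890884] 0.02593896083932462 7.1 [ 1.19864941e-01  4.45359350e-01  1.66675214e+00  1.62785660e-04
  1.02853564e+00 -1.28923183e+00]
```

View pics/s6.png

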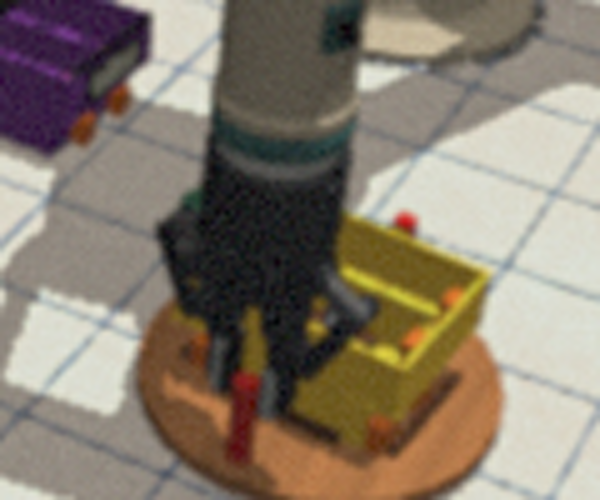

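```bash
python3 - <<'E'
import pickle
from h import *
a,b=pickle.load(open('ab.pkl','rb'))
f=lambda x,y:(x/5+310,y/5+150)
print(atz(a,f(245,382),.086),atz(a,f(240,460),.026),atz(a,f(405,222),.086))
E
```

```text
[0.59283966 0.14201236 0.086     ] [0.59154401 0.14399669 0.026     ] [0.40594311 0.1602936  0.086     ]
```

Emit:
{"op": "carry_out", "data": {
  "rows": [
    [[-0.4,0.1,0.95,0,0.09],[-0.4,0,0.95,0,0.09],[-0.4,-0.1,0.95,0,0.09],[-0.4,-0.23,0.93,0,0.09],[-0.4,-0.33,0.9,0,0.09],[-0.4,-0.43,0.86,0,0.09],[-0.4,-0.52,0.81,0,0.09],[-0.4,-0.59,0.75,0,0.09],[-0.4,-0.67,0.69,0,0.09],[-0.4,0,0,0,0]]
  ]
}}

```text
clock: 8.1
position: [0.5599, 0.2186, 0.0433]
ee_rot: [-0.0, 0.445, 0.895, -0.0]
contact_force: [0.0, -0.2, -0.9]
width: 0.0258
```

```bash
python3 - <<'E'
from h import *
a=shot('scene')
s=telemetry.get_state();print(s['position'],s['contact_force'],s['width'],s['clock'],s['qpos'])
c=cv2.resize(a['image'][150:250,310:430,::-1],None,fx=5,fy=5,interpolation=cv2.INTER_CUBIC)
cv2.imwrite('pics/s7.png',c)
E
```

```text
[0.5605221  0.21829659 0.04338825] [ 0.0055075  -0.81302867  0.4303344 ] 0.025578476867717154 8.15 [ 2.55709355e-01  4.41143329e-01  1.67517410e+00  7.33985145e-05
  1.02526465e+00 -1.96176426e+00]
```

View pics/s7.png

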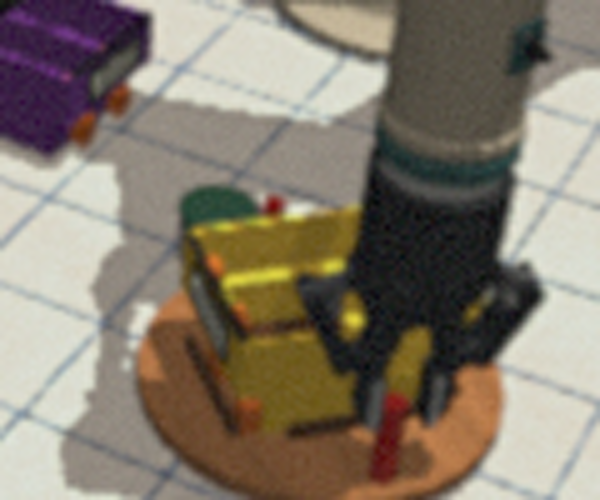

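Emit:
{"op": "carry_out", "data": {
  "rows": [
    [[-0.4,-0.73,0.61,0,0.08],[-0.4,-0.79,0.54,0,0.08],[-0.4,-0.84,0.45,0,0.08],[-0.4,-0.88,0.37,0,0.08],[-0.4,-0.91,0.29,0,0.08],[-0.4,-0.93,0.18,0,0.08],[-0.4,-0.95,0.1,0,0.08],[-0.4,-0.8,0,0,0.08],[-0.4,-0.3,0,0,0.04],[-0.4,0,0,0,0]]
  ]
}}

```text
clock: 9.15
position: [0.4897, 0.2434, 0.0435]
ee_rot: [0.0, 0.122, 0.993, 0.0]
contact_force: [0.1, -0.4, 0.2]
width: 0.0256
```

```bash
python3 - <<'E'
from h import *
a=shot('scene')
s=telemetry.get_state();print(s['position'],s['contact_force'],s['width'],s['clock'],s['qpos'])
c=cv2.resize(a['image'][150:250,310:430,::-1],None,fx=5,fy=5,interpolation=cv2.INTER_CUBIC)
cv2.imwrite('pics/s8.png',c)
E
```

```text
[0.48986485 0.24349028 0.04344542] [ 0.00196184 -0.00939212  0.470232  ] 0.025649945816838108 9.2 [ 3.34088276e-01  3.71738103e-01  1.79817571e+00 -9.17450999e-06
  9.71182219e-01 -2.56286310e+00]
```

View pics/s8.png

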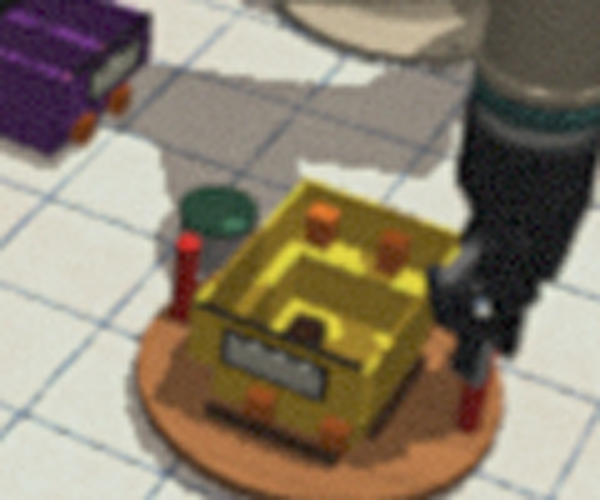

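Emit:
{"op": "carry_out", "data": {
  "rows": [
    [[-0.4,0,0,2,0],[-0.4,0,0,4,0],[-0.4,0,0,4,0],[-0.4,0,0,4,0],[-0.4,0,0,2,0],[1,0,-2,0,-0.14],[1,0,-2,0,-0.14],[1,0,-2,0,-0.14],[1,0,-2,0,-0.14],[1,0,-2,0,-0.14],[1,0,-2,0,-0.14],[1,0,-2,0,-0.14]]
  ]
}}

```text
clock: 10.4
position: [0.4897, 0.1027, 0.2033]
ee_rot: [0.0, 0.577, 0.817, 0.0]
contact_force: [0.2, 1.3, -0.4]
width: 0.085
```

Emit:
{"op": "carry_out", "data": {
  "rows": [
    [[1,0.4,-2.2,0,-0.14],[1,0.4,-2.2,0,-0.14],[1,0.4,-2.2,0,-0.14],[1,0.4,-2.2,0,-0.14],[1,0.4,-2.2,0,-0.14],[1,0.4,-2.2,0,-0.14],[1,0.4,-2.2,0,-0.14],[1,0.4,-2.2,0,-0.14],[1,0.4,-2.2,0,-0.14],[1,0.4,-2.2,0,-0.14],[1,0.4,-2.2,0,-0.14],[1,0.4,-1,0,-0.14]]
  ]
}}

```text
clock: 11.6
position: [0.5378, -0.1506, 0.2031]
ee_rot: [0.0, 0.993, 0.115, 0.0]
contact_force: [-0.2, 0.6, 0.0]
width: 0.0856
```

Emit:
{"op": "carry_out", "data": {
  "rows": [
    [[1,1,-0.5,0,-0.14],[1,1,0,0,-0.14],[1,0,0,0,-0.14],[1,0,0,0,-0.12],[1,0,0,0,0],[1,0,0,0,0]]
  ]
}}

```text
clock: 12.2
position: [0.5575, -0.1535, 0.2031]
ee_rot: [-0.0, 0.989, -0.149, -0.0]
contact_force: [0.4, -0.3, -0.0]
width: 0.0853
```

```bash
python3 - <<'E'
from h import *
a=shot('scene','s9.png');b=shot('top','t9.png')
s=telemetry.get_state();print(s['position'],s['ee_rot'],s['contact_force'],s['width'],s['clock'],s['qpos'])
c=np.hstack([cv2.resize(a['image'][130:250,240:360,::-1],None,fx=5,fy=5,interpolation=cv2.INTER_CUBIC)]);cv2.imwrite('pics/s9c.png',c)
c=cv2.resize(b['image'][165:265,210:330,::-1],None,fx=6,fy=6,interpolation=cv2.INTER_CUBIC);cv2.imwrite('pics/t9c.png',c)
E
```

```text
[ 0.55746433 -0.1533441   0.20315759] [ 2.27279236e-05  9.88835023e-01 -1.49014411e-01  5.57393301e-05] [-0.07670706 -0.87629969 -0.24744247] 0.08543587771499701 12.3 [-3.88747097e-01  2.80590550e-01  1.49810424e+00 -1.81435220e-05
  1.36277879e+00 -8.96003905e-02]
```

View pics/s9c.png

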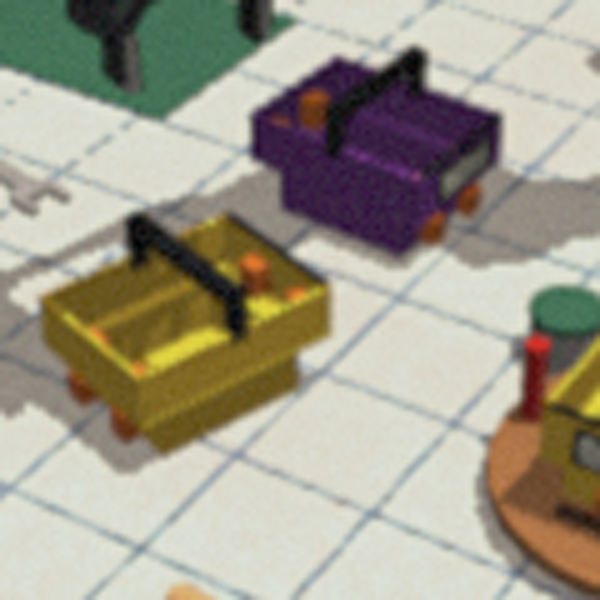

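View pics/t9c.png

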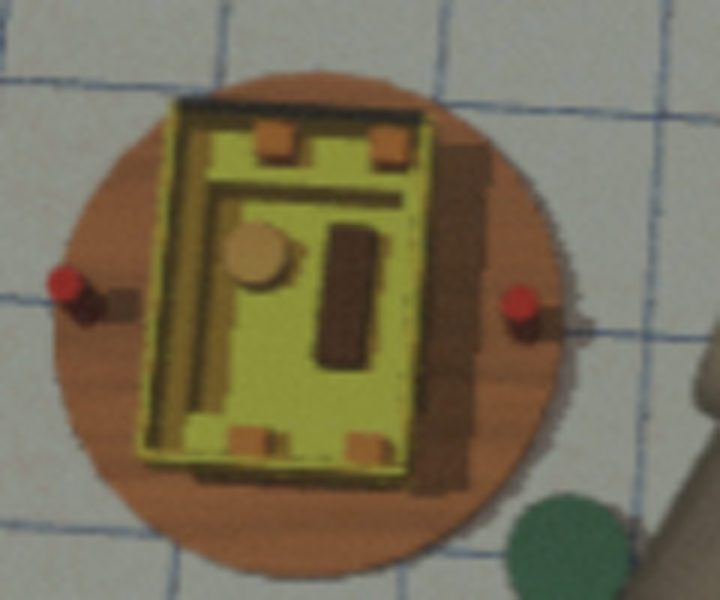

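```bash
cat > m2.py <<'E'
import pickle
from h import *
a,b=pickle.load(open('ab.pkl','rb'))
f=lambda x,y:(x/6+210,y/6+165)
C=[atz(b,f(*q),.106) for q in((175,102),(432,118),(408,475),(137,462))]
print(np.round(C,4)); c=np.mean(C,0);print('centre',c)
fx=(C[0]+C[1])/2-(C[2]+C[3])/2; print('front dir',np.linalg.norm(fx),np.arctan2(fx[1],fx[0]))
p=[atz(b,f(67,285),.086),atz(b,f(520,302),.086)];d=p[0]-p[1];print('pegs',p,(p[0]+p[1])/2,np.linalg.norm(d),np.arctan2(d[1],d[0])-np.pi/2)
for z in (.203,.216,.24): print(proj(a,[.5575,-.1535,z]))
for z in (.203,.216,.235,.245):
  q1=atz(a,(265,147),z);q2=atz(a,(292,136),z);print(z,(q1+q2)/2,np.linalg.norm(q1-q2),np.arctan2(*(q2-q1)[1::-1]))
E
python3 m2.py
```

```text
[[0.5668 0.1989 0.106 ]
 [0.5662 0.0921 0.106 ]
 [0.4181 0.0908 0.106 ]
 [0.4167 0.2005 0.106 ]]
centre [0.49196343 0.14558505 0.106     ]
front dir 0.14907660417432395 -0.000976897443496418
pegs [array([0.49109112, 0.24023484, 0.086     ]), array([0.4950502 , 0.05178523, 0.086     ])] [0.49307066 0.14601003 0.086     ] 0.1884911926299237 0.021005603874114875
(np.float64(277.88722833723995), np.float64(154.3355025841774))
(np.float64(277.70951752311976), np.float64(150.5290080514703))
(np.float64(277.37567477330634), np.float64(143.36327119552007))
0.203 [ 0.49274057 -0.19641294  0.203     ] 0.1066167938615821 2.8578760140766617
0.216 [ 0.51133189 -0.18250467  0.216     ] 0.1043061858359086 2.857876014076665
0.235 [ 0.53850382 -0.16217718  0.235     ] 0.10092914333684695 2.857876014076662
0.245 [ 0.55280483 -0.15147851  0.245     ] 0.09915175254786715 2.857876014076663
```

View pics/s9.png

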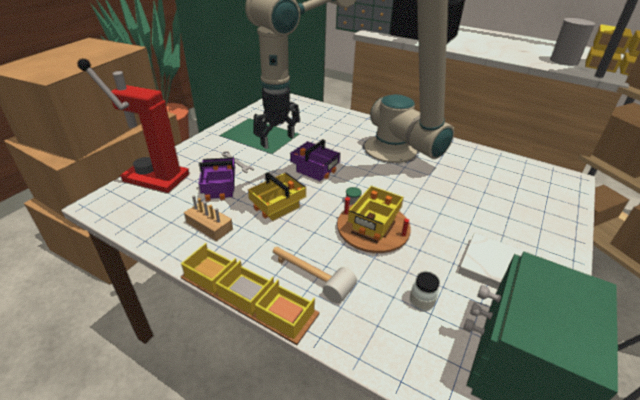

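Emit:
{"op": "carry_out", "data": {
  "rows": [
    [[1,0.1,-1,-2,-0.01],[1,0,0,-3,0],[1,0,0,-2,0],[1,0,0,-1,0],[1,0,0,0,0],[1,0,0,0,0]]
  ]
}}

```text
clock: 12.9
position: [0.5592, -0.1634, 0.1239]
ee_rot: [0.0, 0.988, -0.154, 0.001]
contact_force: [0.3, -0.3, -0.3]
width: 0.0855
```

```bash
python3 - <<'E'
from h import *
a=shot('scene');b=shot('top')
s=telemetry.get_state();print(s['position'],s['ee_rot'],s['contact_force'],s['width'],s['clock'])
c=cv2.resize(a['image'][120:220,225:345,::-1],None,fx=6,fy=6,interpolation=cv2.INTER_CUBIC);cv2.imwrite('pics/s10.png',c)
c=cv2.resize(b['image'][145:245,340:460,::-1],None,fx=6,fy=6,interpolation=cv2.INTER_CUBIC);cv2.imwrite('pics/t10.png',c)
E
```

```text
[ 0.55951305 -0.16356412  0.12452928] [ 3.51609394e-04  9.88030016e-01 -1.54255170e-01  1.38033409e-03] [-0.37867355 -0.4509883   0.3542043 ] 0.08507731457716335 13.0
```

View pics/s10.png

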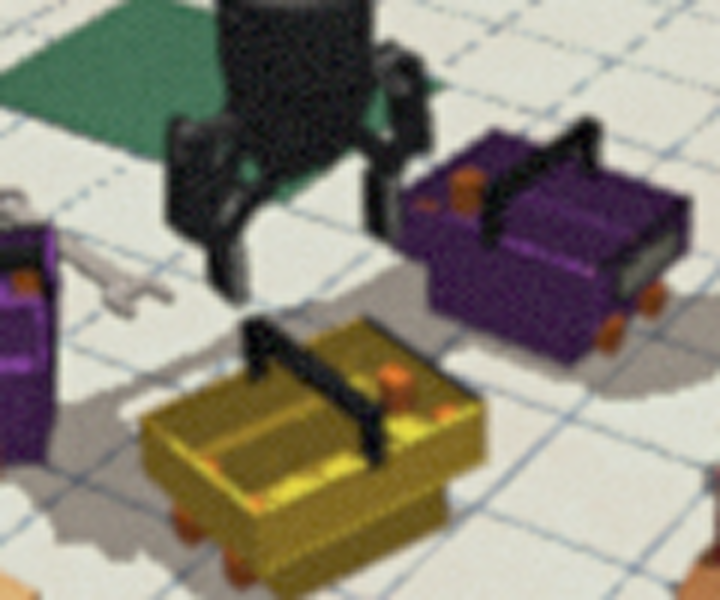

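View pics/t10.png

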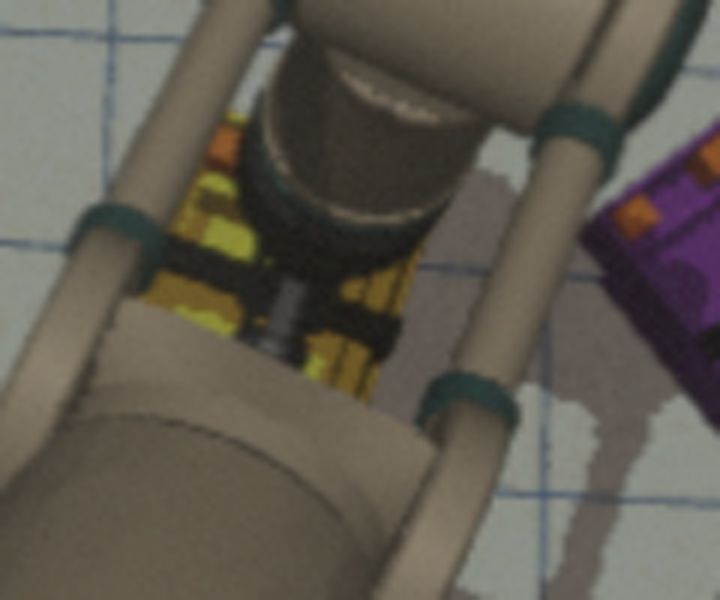

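```bash
python3 - <<'E'
import pickle
from h import *
a,b=pickle.load(open('ab.pkl','rb'))
for z in (.125,.138,.15,.16,.17,.18):
  q1=atz(a,(264.5,170),z);q2=atz(a,(288.7,159.7),z);print(z,(q1+q2)/2,np.linalg.norm(q1-q2),np.arctan2(*(q2-q1)[1::-1]))
# top view near finger visible at (275,355)->
f=lambda x,y:(x/6+340,y/6+145)
for z in(.14,.165):print('near finger',atz(b,f(285,345),z))
E
```

```text
0.125 [ 0.50839975 -0.19669398  0.125     ] 0.09620032228585747 2.83173285117225
0.138 [ 0.52455145 -0.18438074  0.138     ] 0.0943553652702013 2.83173285117225
0.15 [ 0.53946072 -0.17301467  0.15      ] 0.09265232802498014 2.83173285117225
0.16 [ 0.55188511 -0.16354294  0.16      ] 0.09123313032062913 2.8317328511722497
0.17 [ 0.56430949 -0.15407121  0.17      ] 0.08981393261627825 2.831732851172249
0.18 [ 0.57673388 -0.14459948  0.18      ] 0.08839473491192718 2.831732851172251
near finger [ 0.52868709 -0.16555608  0.14      ]
near finger [ 0.52308961 -0.16231848  0.165     ]
```

Emit:
{"op": "carry_out", "data": {
  "rows": [
    [[1,0,0,-2,0],[1,0,0,-2,0],[1,0,0,-1,0],[1,0,0,-1,0],[1,0,0,-0.5,0],[1,0,0,0,0],[1,0,0,0,0]]
  ]
}}

```text
clock: 13.7
position: [0.559, -0.1634, 0.0587]
ee_rot: [0.0, 0.988, -0.154, 0.001]
contact_force: [0.4, -0.3, 0.2]
width: 0.0852
```

```bash
python3 - <<'E'
from h import *
a=shot('scene')
s=telemetry.get_state();print(s['position'],s['ee_rot'],s['contact_force'],s['width'],s['clock'])
c=cv2.resize(a['image'][120:220,225:345,::-1],None,fx=6,fy=6,interpolation=cv2.INTER_CUBIC);cv2.imwrite('pics/s11.png',c)
E
```

```text
[ 0.55903612 -0.16342625  0.05879336] [ 1.77822313e-04  9.88012489e-01 -1.54372329e-01  6.88110721e-04] [-0.04557379 -0.12403436  0.07098823] 0.08558435694291194 13.75
```

View pics/s11.png

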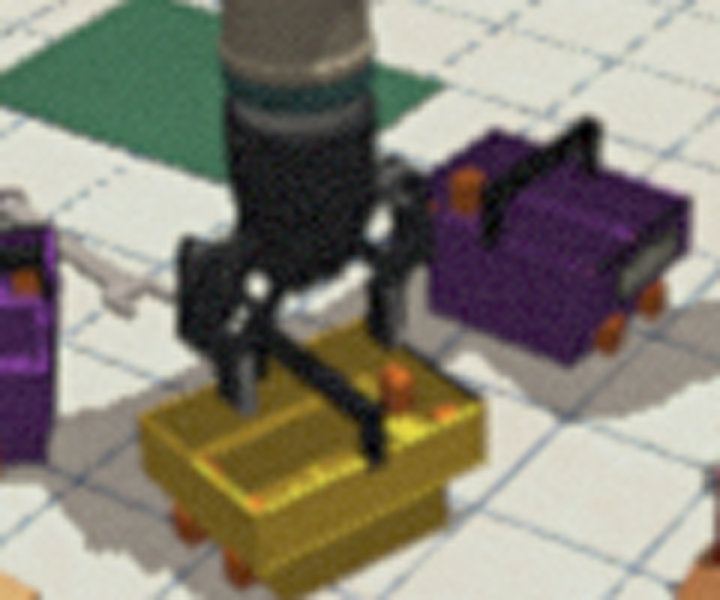

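Emit:
{"op": "carry_out", "data": {
  "rows": [
    [[-1,0,0,0,0],[-1,0,0,0,0],[-1,0,0,0,0],[-1,0,0,0,0],[-1,0,0,0,0],[-1,0,0,0,0],[-1,0,0,0,0]]
  ],
  "force": 60
}}

```text
clock: 14.45
position: [0.559, -0.1634, 0.0582]
ee_rot: [0.0, 0.988, -0.154, 0.001]
contact_force: [0.9, -1.2, -0.8]
width: 0.0126
```

```bash
python3 - <<'E'
from h import *
a=shot('scene')
s=telemetry.get_state();print(s['position'],s['ee_rot'],s['contact_force'],s['width'],s['clock'])
c=cv2.resize(a['image'][120:220,225:345,::-1],None,fx=6,fy=6,interpolation=cv2.INTER_CUBIC);cv2.imwrite('pics/s12.png',c)
E
```

```text
[ 0.55896354 -0.16335347  0.05821395] [ 1.00463820e-04  9.88015163e-01 -1.54356042e-01  4.88987810e-04] [ 1.74852596 -0.40249892 -0.30419326] 0.012324557754911931 14.5
```

View pics/s12.png

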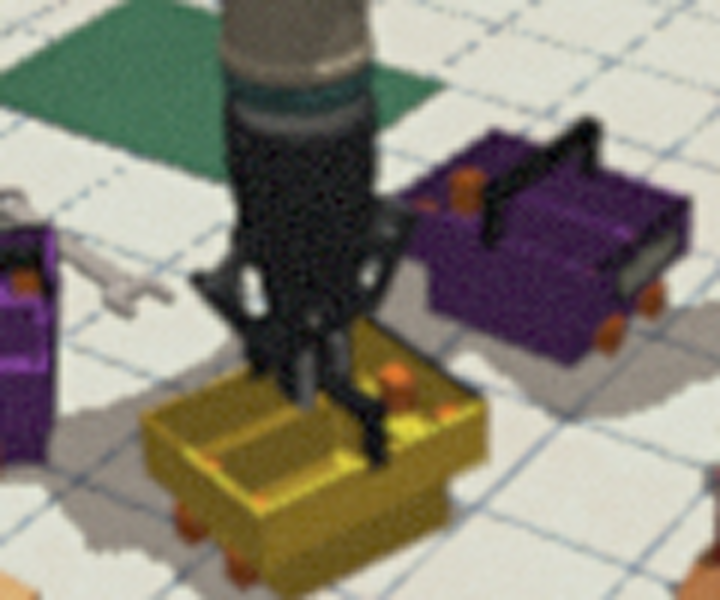

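Emit:
{"op": "carry_out", "data": {
  "rows": [
    [[-1,0,0,0.5,0],[-1,0,0,1,0],[-1,0,0,1.5,0],[-1,0,0,2,0],[-1,0,0,2.5,0],[-1,0,0,2.5,0],[-1,0,0,2.5,0],[-1,0,0,2,0],[-1,0,0,1,0],[-1,0,0,0.5,0],[-1,0,0,0,0],[-1,0,0,0,0]]
  ]
}}

```text
clock: 15.7
position: [0.5577, -0.1629, 0.2169]
ee_rot: [-0.0, 0.988, -0.154, -0.001]
contact_force: [0.4, 0.6, -3.0]
width: 0.0127
```

```bash
python3 - <<'E'
from h import *
a=shot('scene')
s=telemetry.get_state();print(s['position'],s['ee_rot'],s['contact_force'],s['moment'],s['width'],s['clock'])
c=cv2.resize(a['image'][100:220,225:365,::-1],None,fx=5,fy=5,interpolation=cv2.INTER_CUBIC);cv2.imwrite('pics/s13.png',c)
E
```

```text
[ 0.5576869  -0.16286313  0.21678272] [-3.20731408e-04  9.88007767e-01 -1.54398416e-01 -1.29567286e-03] [ 0.22473201 -0.31631267 -4.43295576] [ 0.03075182 -0.03251706 -0.0105361 ] 0.01298775393295917 15.75
```

View pics/s13.png

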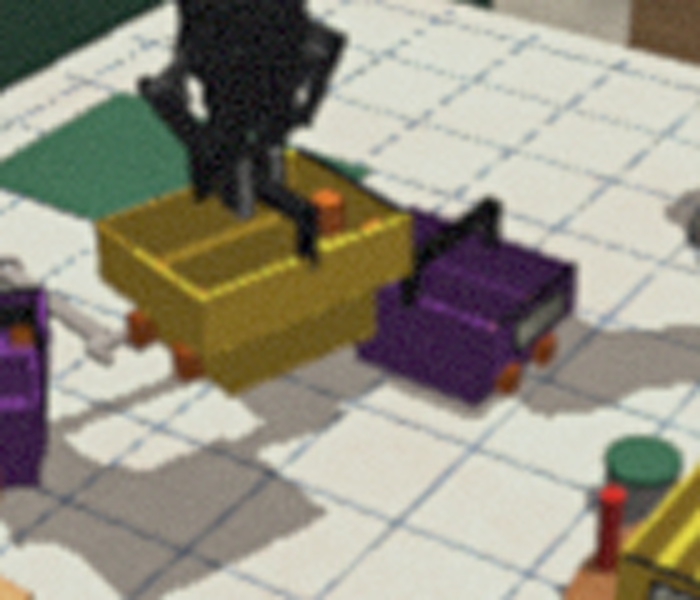

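Emit:
{"op": "carry_out", "data": {
  "rows": [
    [[-1,-0.2,1,0,0.01],[-1,-0.45,2,0,0.02],[-1,-0.65,3,0,0.03],[-1,-0.65,3,0,0.03],[-1,-0.65,3,0,0.03],[-1,-0.65,3,0,0.03],[-1,-0.65,3,0,0.03],[-1,-0.65,3,0,0.03],[-1,-0.65,3,0,0.03],[-1,-0.65,3,0,0.03],[-1,-0.5,2.5,0,0.025],[-1,-0.3,1.4,0,0.02]]
  ]
}}

```text
clock: 16.95
position: [0.4899, 0.1489, 0.218]
ee_rot: [-0.001, 1.0, 0.005, -0.001]
contact_force: [0.8, 0.0, -3.5]
width: 0.0128
```

Emit:
{"op": "carry_out", "data": {
  "rows": [
    [[-1,0,0,0,0],[-1,0,0,0,0],[-1,0,0,0,0],[-1,0,0,0,0]]
  ]
}}

```text
clock: 17.35
position: [0.4922, 0.1448, 0.2181]
ee_rot: [0.0, 1.0, 0.002, -0.0]
contact_force: [-0.5, -0.3, -4.1]
width: 0.013
```

```bash
python3 - <<'E'
from h import *
a=shot('scene');b=shot('top')
s=telemetry.get_state();print(s['position'],s['ee_rot'],2*np.arctan2(s['ee_rot'][2],s['ee_rot'][1]),s['contact_force'],s['moment'],s['width'],s['clock'])
c=cv2.resize(a['image'][130:250,310:450,::-1],None,fx=5,fy=5,interpolation=cv2.INTER_CUBIC);cv2.imwrite('pics/s14.png',c)
c=cv2.resize(b['image'][145:265,200:340,::-1],None,fx=5,fy=5,interpolation=cv2.INTER_CUBIC);cv2.imwrite('pics/t14.png',c)
E
```

```text
[0.49224862 0.14497898 0.21806269] [1.15117727e-04 9.99998408e-01 1.78047199e-03 2.75593194e-06] 0.0035609458884490923 [-0.21737881  0.70718979 -3.58847818] [-0.00165869 -0.00091555  0.00673618] 0.012445910894755842 17.45
```

View pics/s14.png

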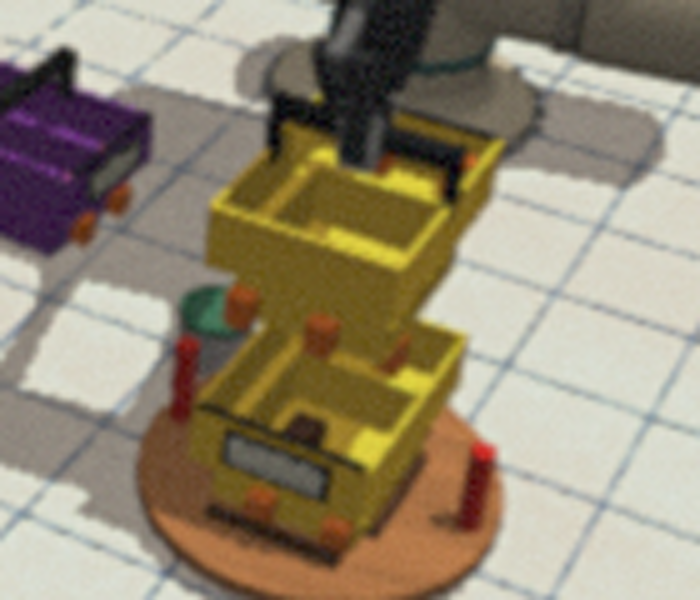

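View pics/t14.png

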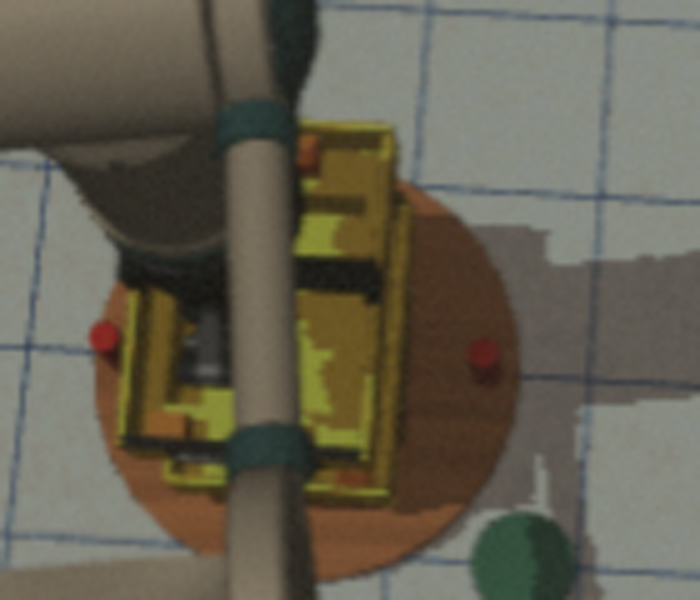

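```bash
python3 - <<'E'
import pickle
from h import *
a,b=pickle.load(open('ab.pkl','rb'))
f=lambda x,y:(x/5+200,y/5+145); g=lambda x,y:(x/5+310,y/5+130)
FL,FR,BR=[atz(b,f(*q),.24) for q in((121,442),(370,460),(394,125))]
print(FL,FR,BR,'ctr',(FL+BR)/2, 'w',np.linalg.norm(FL-FR),'l',np.linalg.norm(FR-BR), np.arctan2(*(BR-FR)[1::-1]),np.arctan2(*(FL-FR)[1::-1])-np.pi/2)
l=[atz(b,f(*q),.106) for q in((391,497),(165,483))];print('lower near',l,np.mean(l,0))
T=lambda *o:print(tri(o)[0],tri(o)[1])
T((a,g(505,140)),(b,f(370,460)))   # maybe FL in scene
# scene far corners of upper
for q in((212,207),(403,268)): print(atz(a,g(*q),.24))
for q in((197,404),(365,467)): print('lower far',atz(a,g(*q),.106))
E
```

```text
[0.41765315 0.19646905 0.24      ] [0.41634388 0.08852306 0.24      ] [0.56572715 0.0895057  0.24      ] ctr [0.49169015 0.14298737 0.24      ] w 0.10795392488706214 l 0.14938649991443603 0.006577868406301531 -0.012128337467275818
lower near [array([0.41757155, 0.09032065, 0.106     ]), array([0.41773836, 0.2001566 , 0.106     ])] [0.41765496 0.14523863 0.106     ]
[0.40443293 0.14325061 0.21777914] [0.054533982448252735, 0.05453398244825267]
[0.57006812 0.09670685 0.24      ]
[0.56701449 0.20314689 0.24      ]
lower far [0.56887523 0.09801671 0.106     ]
lower far [0.56765145 0.20071869 0.106     ]
```

Emit:
{"op": "carry_out", "data": {
  "rows": [
    [[-1,0,0.1,-0.5,0],[-1,0,0,-1,0],[-1,0,0,-1,0],[-1,0,0,-1,0],[-1,0,0,-1,0],[-1,0,0,-0.8,0],[-1,0,0,-0.5,0],[-1,0,0,0,0],[-1,0,0,0,0]]
  ]
}}

```text
clock: 18.35
position: [0.4923, 0.1469, 0.1603]
ee_rot: [-0.0, 1.0, 0.002, 0.0]
contact_force: [0.5, -0.1, -3.7]
width: 0.0127
```

```bash
python3 - <<'E'
from h import *
a=shot('scene');b=shot('top')
s=telemetry.get_state();print(s['position'],s['ee_rot'],s['contact_force'],s['moment'],s['width'],s['clock'])
c=cv2.resize(a['image'][130:250,310:450,::-1],None,fx=5,fy=5,interpolation=cv2.INTER_CUBIC);cv2.imwrite('pics/s15.png',c)
c=cv2.resize(b['image'][145:265,200:340,::-1],None,fx=5,fy=5,interpolation=cv2.INTER_CUBIC);cv2.imwrite('pics/t15.png',c)
E
```

```text
[0.49247027 0.14692656 0.16065569] [-9.73817371e-05  9.99996583e-01  2.52750308e-03  6.59798990e-04] [-0.19920749 -0.23529871 -3.29487849] [ 0.01822152 -0.06087103 -0.03349015] 0.012738294462389806 18.45
```

View pics/s15.png

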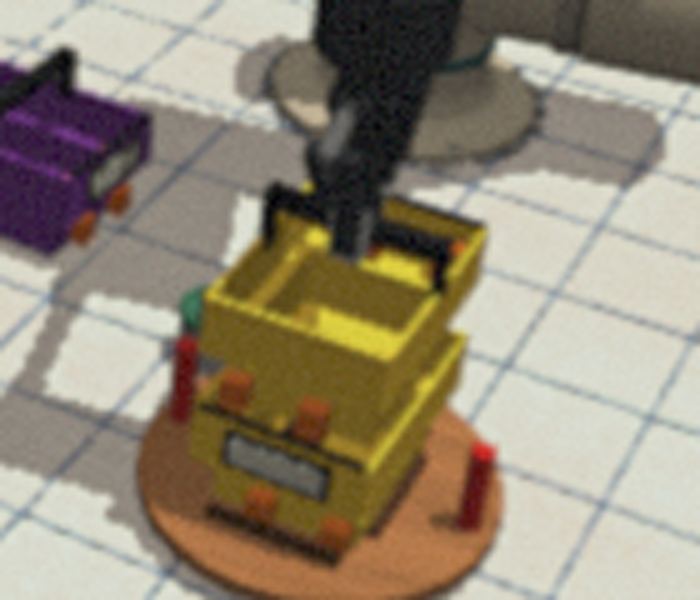

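View pics/t15.png

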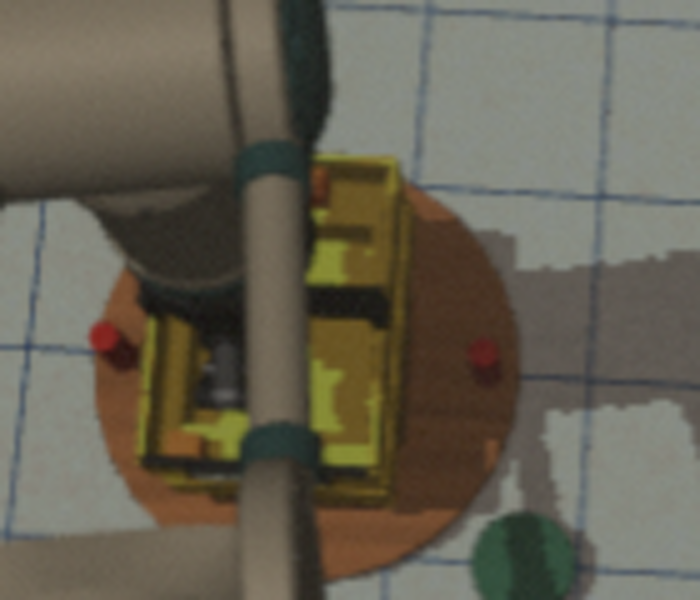

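Emit:
{"op": "carry_out", "data": {
  "rows": [
    [[-1,0,0,-0.2,0],[-1,0,0,-0.2,0],[-1,0,0,-0.2,0],[-1,0,0,-0.1,0],[-1,0,0,0,0]]
  ]
}}

```text
clock: 18.95
position: [0.4918, 0.1468, 0.1529]
ee_rot: [0.0, 1.0, 0.002, -0.0]
contact_force: [0.8, 0.1, -4.2]
width: 0.0128
```

Emit:
{"op": "carry_out", "data": {
  "rows": [
    [[-1,0,0,-0.1,0],[-1,0,0,-0.1,0],[-1,0,0,0,0]]
  ]
}}

```text
clock: 19.25
position: [0.4919, 0.1468, 0.151]
ee_rot: [0.0, 1.0, 0.003, -0.0]
contact_force: [0.3, 0.3, -2.8]
width: 0.0131
```

Emit:
{"op": "carry_out", "data": {
  "rows": [
    [[-1,0,0,-0.1,0],[-1,0,0,0,0],[-1,0,0,0,0]]
  ]
}}

```text
clock: 19.55
position: [0.4922, 0.1468, 0.1503]
ee_rot: [-0.0, 1.0, 0.002, 0.0]
contact_force: [-0.5, -0.4, -3.0]
width: 0.0125
```

Emit:
{"op": "carry_out", "data": {
  "rows": [
    [[-1,0,0,-0.1,0],[-1,0,0,0,0],[-1,0,0,0,0]]
  ]
}}

```text
clock: 19.85
position: [0.4926, 0.1469, 0.1501]
ee_rot: [-0.0, 1.0, 0.003, 0.001]
contact_force: [-0.6, -0.1, 4.6]
width: 0.0129
```

```bash
cat > v.py <<'E'
import sys
from h import *
a=shot('scene');b=shot('top')
s=telemetry.get_state();print(s['position'],s['contact_force'],s['moment'],s['width'],s['clock'])
c=cv2.resize(a['image'][130:250,310:450,::-1],None,fx=5,fy=5,interpolation=cv2.INTER_CUBIC);cv2.imwrite('pics/s%s.png'%sys.argv[1],c)
c=cv2.resize(b['image'][145:265,200:340,::-1],None,fx=5,fy=5,interpolation=cv2.INTER_CUBIC);cv2.imwrite('pics/t%s.png'%sys.argv[1],c)
E
python3 v.py 16
```

```text
[0.49255972 0.14685368 0.15004885] [-1.20680372 -0.78447616  5.98409145] [-0.05031625  0.23673755  0.03569282] 0.012632264170790998 19.95
```

View pics/s16.png

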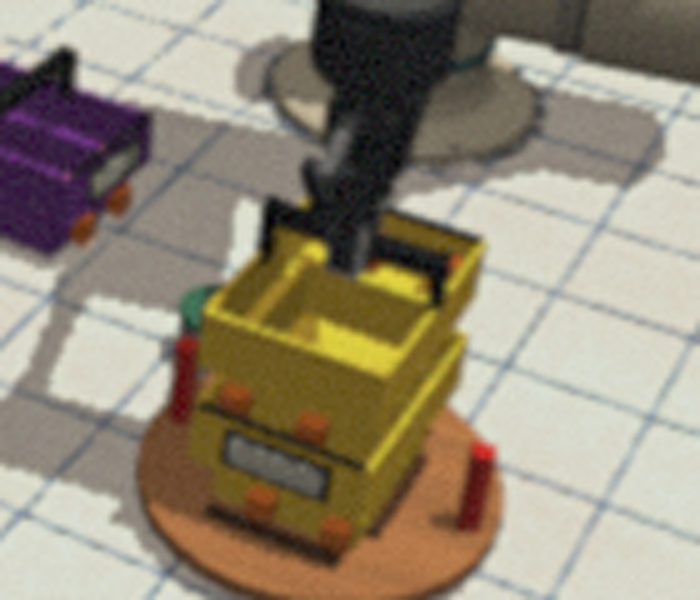

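View pics/t16.png

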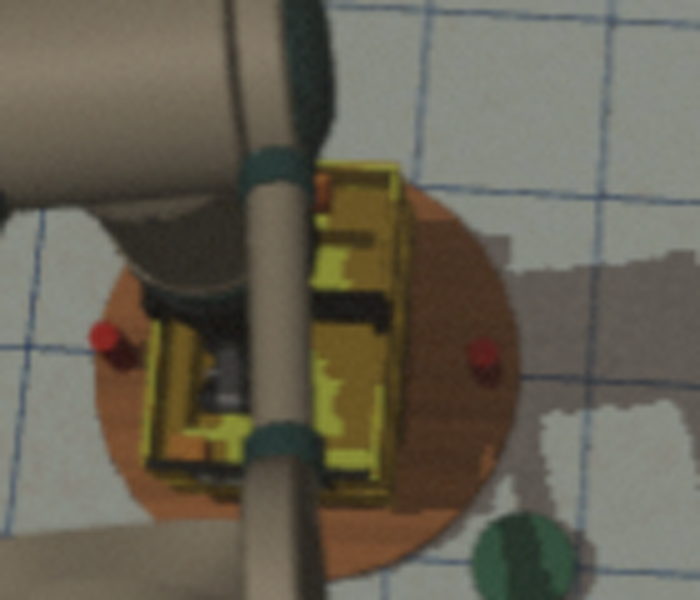

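Emit:
{"op": "carry_out", "data": {
  "rows": [
    [[-0.4,0,0,0,0],[-0.4,0,0,0,0],[0.4,0,0,0,0],[1,0,0,0,0],[1,0,0,0,0],[1,0,0,0,0],[1,0,0,0,0]]
  ]
}}

```text
clock: 20.65
position: [0.492, 0.1468, 0.1491]
ee_rot: [0.0, 1.0, 0.003, 0.0]
contact_force: [-0.2, 0.4, 0.3]
width: 0.0857
```

Emit:
{"op": "carry_out", "data": {
  "rows": [
    [[1,0,0,1,0],[1,0,0,2,0],[1,0,0,3,0],[1,0,0,3,0],[1,0,0,3,0],[1,0,5,0,0],[1,0,5,0,0],[1,0,5,0,0],[1,0,5,0,0],[1,0,4,0,0],[1,0,0,0,0],[1,0,0,0,0]]
  ]
}}

```text
clock: 21.85
position: [0.4917, 0.3874, 0.2691]
ee_rot: [0.0, 1.0, 0.003, -0.0]
contact_force: [-0.4, 0.6, -0.2]
width: 0.0854
```

```bash
python3 v.py 17
```

```text
[0.49201776 0.38589153 0.26951321] [-0.30225103 -0.03662589  0.4104723 ] [-0.02515746  0.03567206 -0.02109921] 0.08549291723874462 21.95
```

View pics/s17.png

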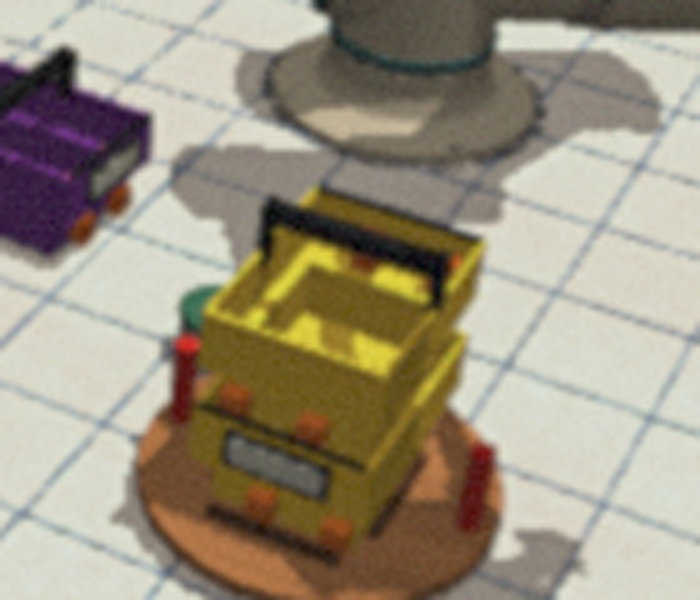

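View pics/t17.png

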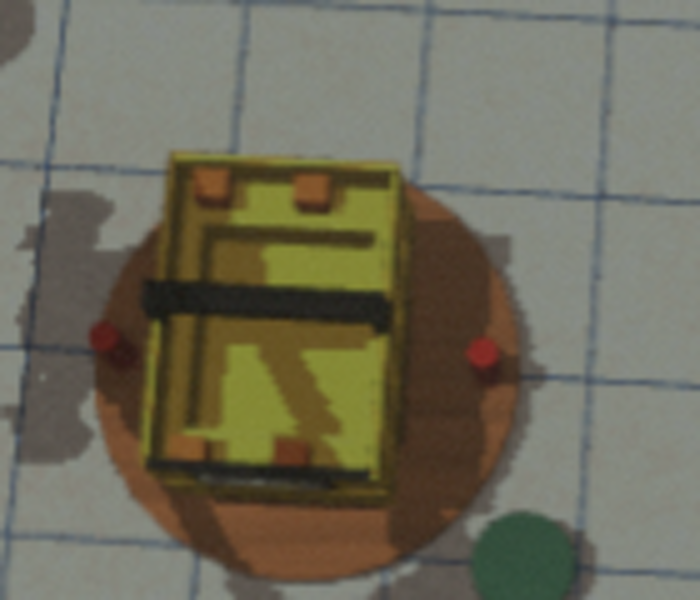

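```bash
python3 - <<'E'
import pickle
from h import *
a,b=pickle.load(open('ab.pkl','rb'))
f=lambda x,y:(b,(x/5+200,y/5+145)); g=lambda x,y:(a,(x/5+310,y/5+130))
P=[]
for t,s in(((399,167),(205,314)),((170,154),(390,378)),((380,477),(325,187)),((147,468),(484,241))):
  x,r=tri([f(*t),g(*s)]);P.append(x);print(np.round(x,4),np.round(r,4))
print('ctr',np.mean(P,0),'tilt x',(P[0]+P[1]-P[2]-P[3])[2]/2/.15,'tilt y',(P[1]+P[3]-P[0]-P[2])[2]/2/.11)
# now lower, top view: visible near corner & scene far corners
l=[atz(a,(x/5+310,y/5+130),.106) for x,y in((197,404),(365,467))];print(l)
T=[atz(b,(x/5+200,y/5+145),.172) for x,y in((399,167),(170,154),(380,477),(147,468))];print('top ctr upper@.172',np.mean(T,0))
E
```

```text
[0.5654 0.0945 0.1663] [0.0016 0.0016]
[0.5651 0.2033 0.1678] [0.002 0.002]
[0.4168 0.0953 0.1687] [0.0052 0.0052]
[0.4159 0.1998 0.1675] [0.0019 0.0019]
ctr [0.49078359 0.14820047 0.16756843] tilt x -0.006729145610248714 tilt y 0.0018795587399383666
[array([0.56887523, 0.09801671, 0.106     ]), array([0.56765145, 0.20071869, 0.106     ])]
top ctr upper@.172 [0.49083854 0.14503596 0.172     ]
```

```bash
python3 - <<'E'
from h import *
print(manip.sign_off(), telemetry.get_state()['clock'])
E
```

```text
the job is handed in; nothing more can be done
the job is handed in; nothing more can be done
```

I turned the turntable half round by straddling its right peg with the open fingers. Then I picked up the yellow upper bin by its handle, set it on the lower bin with its front towards the robot, let go, moved clear and handed the job in at about 22 s. The hand-in reported no verdict.

**Last checks, measured from the pictures of both cameras:**
- **Turn:** before the upper bin went on, the lower bin's front faced away from the robot within about 0.02 rad, and the brass roll and wood block were inside it. I did not see the contents again after stacking.
- **Height:** the upper bin's rim measured 168 mm. Sitting on the ledges it should be 172 mm, and nested 148 mm. My other height measurements also came out 3–4 mm low, so I read this as on the ledges. It touched down at the height I had predicted, and the wrist force there was about 6 N.
- **Level and centring:** the upper bin tilts less than 0.01 rad and is centred within about 2 mm along x. Across y the top camera alone puts it within 1 mm; the two-camera figure is about 2 mm off.
- **Bystanders:** the gripper passed well above the tin and stayed away from the mallet, jar and stamp block. I did not re-measure their positions at the end.

**What disagreed:** in both cameras the fingertips appeared about 26 mm higher than the reported tool height. I allowed for this when gripping the peg and the handle, and both grips held.

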